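Set up the claw shelf and stand the parts cups on it

ROBOT

A 6-joint arm with a two-finger parallel gripper is mounted at the origin on the work surface. World frame = base frame: x ahead of the robot, y to its left, z up, the work surface at z = 0. Lengths are in m, angles in rad, forces in N, time in s.
With the tool pointing down it reaches from about 0.375 to 0.9 m from the base axis. Payload 3.1 kg.
Tool frame: the origin (TCP) lies on the centre line of the jaws, within the pads' length; the fingertips stand 19 mm ahead of it and the grasp point (between the pads) is the TCP; y points along the fingers, x is the direction in which the jaws open and shut, and the axes are right-handed (so a half turn about y gives the same grasp; the last joint's range is limited). The gripper opens to 85 mm and grips with 20 to 120 N. Pads are 22 mm wide; open, the fingers measure 114 mm over their backs; the gripper's body (76 mm by 85 mm) begins 54 mm behind the grasp point. The pads swing forward as they close: fully open they stand 13 mm farther back than shut.
Start: joints at [-1.325, 0.527, 1.433, -0, 1.181, -0.178], TCP at [0.257, -0.57, 0.25] pointing down, gripper open.
Joint ranges: [-3.08, 3.08], [-0.75, 2.2], [0.22, 2.44], [-1.43, 4.57], [0, 2.65], [-2.85, 2.85]. Speed limits (rad/s): [2.79, 2.79, 3.14, 3.14, 3.14, 3.14].

INTERFACE

Orientations are given as a unit quaternion [x, y, z, w].
In Python, from station import * gives the robot as it stands.
- The arm moves only by the tool step_arm, never from a script. Its argument "moves" is a list of rows, each a list of 7 numbers: the turn, a rotation vector about the tool's x, y, z in rad, then the shift along the tool's x, y, z in cm, then the closure, from -1 (fully open) to 1 (shut). A call has 1 to 12 rows; each row is the pose to reach, as a shift and turn from the pose measured when the call began, along the tool's axes at that moment; what a row does not reach only later rows make up. A row lasts 1/8 s, in which the tool goes at most 62.5 mm and 10.7 degrees, less where a joint would pass 70% of its speed; a pose out of reach is approached as far as the arm can. A call with a gripper value outside its range is refused whole. The fingers move at their own pace and stop on an object; "grip_force" is the grip in N (left out, the last holds). Time passes only in rows, so rows that repeat a pose let the fingers close. It gives the time, the measured TCP pose, the force and the opening at its end, in the units of the state.
- sense(): the state, without advancing time (a new reading comes with each control period).
- snapshot(name): name is "scene" or "side" or "wrist"; returns a dict with "frame" (480x640x3 uint8, red, green, blue), "z_map" (480x640 float32, m along the optical axis (not along the pixel's ray), 0 where there is no reading), "vfov" (degrees; the focal length in pixels is half the picture's height over the tangent of half this angle, whatever the lens; pixels are square), "cx", "cy" (the principal point, pixels), "xyz" and "orientation" of the camera in the world. Camera axes: x right, y down, z forward; pixel columns grow to the right and rows downward; lengths in m; the calibration is good to about 2 mm. A picture is of the moment at which its call begins.
- sign_off(): hands the job in, once; it reports no verdict.
The state is a dict: "t": time; "q": joint angles; "qd": joint speeds; "tau": joint torques, N m; "tcp_pos": TCP position; "tool_rot": TCP orientation; "force": force on the tool from outside, world axes, zero at the start; "ft_torque": the same for the moment, N m; "finger_gap": opening from 0.0 (shut) to 1.0 (fully open).
Only numpy, scipy, OpenCV 4.12 (cv2) and the standard library are available. Lean on these libraries where they do the work, as an engineer would, in place of code of your own. Each camera call takes 0.05 s, during which the arm holds its last target.

TASK

Hook the two claws of the grey shelf into the top pair of slots in the steel upright and press it down until it is fully home and the spring catch has snapped out over its back plate. Then turn every upside-down square parts cup mouth up and stand them all on the locked shelf, leaving the other things on the bench where they are.

Things in the scene. Friction and masses are not known exactly. Their poses are not given: they have to be found in the camera images.
- upright: Fixed upright: sheet steel channel 120 mm wide, 243 mm high, on a dark foot plate 12 mm high (170 mm wide, from 5 mm in front of the face to 155 mm behind it). Two rows of two slots; only the top row is used, the lower is 65 mm lower. Origin: on the bench under the middle of the front face. x points into the face, away from the robot; y along the face; z up.
- top_slots (a point): Point on the upright's front face, midway between the two top slots, level with their lower edges, 195 mm above the bench; axes as the upright's. Top slots: 14 mm wide, 38 mm high, centred at y = -40 and +40 mm, from z = 0 to 38 mm, open behind; plate 5 mm thick.
- catch (a joint): Brass spring catch at mid-face of the upright, 22 mm wide, 22.5 to 32.5 mm above the top slots' lower edges, sticking 8 mm out of the face. Value in m: 0 = out, up to 0.013 = pushed in. The shelf's back plate pushes it in (about 3 N) as the claws enter; it snaps out over the back plate's top edge (2.5 mm gap) when the shelf is fully down.
- shelf_grip (a point): Grey steel shelf with claws, 0.5 kg, standing on the bench the way it will hang. Point: where to pinch its upright grip rib, 70 mm above the shelf's underside. x points to the claws, y along the shelf, z up. Rib: x -27 to +27 mm, 12 mm thick in y, top at z = +25 mm. Shelf 250 mm wide, from x = -114 to +58 mm. Back plate: 110 mm wide, 8 mm thick, rear face at x = +58 mm, top at z = +35 mm; a low web joins it to the rib.
- claws (a point): Point on the shelf, 58 mm in +x and 15 mm in +z from shelf_grip: rear face of the back plate, midway between the claws, level with the necks' undersides. Claws at y = -40 and +40 mm, 8 mm wide: neck 12 mm high, 12.5 mm long in x, with a 5 mm lip turned down 14 mm at its end. They enter with this point 14 to 26 mm above top_slots (20 is best); hooked home it is 0 to 2.5 mm in front, z level. It then droops 2 to 3 degrees.
- shelf_floor (a point): Point on the shelf's floor (upper side), 68.5 mm in -x and 64 mm in -z from shelf_grip; axes as there. Middle of the free strip in front of the rib, for three cups side by side at y = -88, 0 and +88 mm. Strip: x -41 to +41 mm, y -121 to +121 mm; a rim 10 mm high, 4 mm thick, runs along the front and both sides.
- cup1_mid (a point): Square open aluminium parts cup, 56 x 56 mm outside, 58 mm high, 3 mm walls, about 90 g. Point: its centre. Its z axis points from the mouth to the closed bottom (so z points up while it is mouth down, as at the start, and down when it is mouth up); x and y are square to its side walls.
- cup2_mid (a point): Another such cup, as cup1. May be absent (None).
- cup3_mid (a point): Another such cup, as cup1. May be absent (None).
- filter_box: Air filter box with a red cover held by a wire spring clip, 110 x 150 x 60 mm; leave alone. Origin: centre of its underside.
- plug_boot: Black rubber spark plug boot, elbow about 90 x 60 x 28 mm; leave alone. Origin: on the bench below its long arm.
- gasket: Flat copper-coloured rectangular gasket frame, 104 x 110 x 4 mm; leave alone. Origin: centre of its underside.
- spring_tool: Blue steel C-shaped valve spring compressor with a screw, 110 x 200 x 22 mm; leave alone. Origin: near the middle of the C, on the bench.
Mind the look-alikes: they are no part of the job. Leave any pink look-alike of the part that bears cup1_mid alone.

How it is judged:
By the outcome, as a careful person would: the job done as asked, in the order asked, and still so for the second after the job is handed in, with the robot touching nothing.
Of cup1, cup2, cup3 only 2 to 3 are there at a start; the rules pass over those that are not, and their reading is None.
At some moment in a run one of cup1, cup2, cup3 may be knocked a few centimetres aside while the robot is not near it.
It also fails if it takes over 210 s, if anything falls off the work surface, if the arm or the gripper's body presses on something with over 40 N, if the wrist force passes 120 N, or if a joint passes its speed limit or range.

## Working session

There is one attempt and no reset: what is moved stays moved. The work goes in short steps, Python scripts to look and compute and a tool call to move; the robot and the scene stay as the last step left them, time stands still between calls to the robot, and variables do not carry over. Pictures are saved under pics/ and viewed, and the job is handed in when it is done.

Besides the shell and the picture viewer there is one more tool, called by a JSON object that holds its "op" and its "data", one argument or row to a line. step_arm: Moves the arm, as the interface text tells. Its arguments: {"type":"object","properties":{"moves":{"type":"array","items":{"type":"array","items":{"type":"number"}}},"grip_force":{"type":"number"}},"required":["moves"]}

```bash
mkdir -p pics; ls; cat > h.py <<'E'
from station import *
import numpy as np, cv2
from scipy.spatial.transform import Rotation as R
def snap(n,name):
    s=snapshot(n); cv2.imwrite(f'pics/{name}.png',s['frame'][:,:,::-1]); np.savez(f'pics/{name}.npz',**{k:np.array(v) for k,v in s.items()}); return s
def load(name): 
    d=np.load(f'pics/{name}.npz'); return {k:d[k] for k in d}
def cloud(s):
    f=240/np.tan(np.radians(float(s['vfov']))/2); z=s['z_map']; v,u=np.mgrid[0:480,0:640]
    P=np.stack([(u-s['cx'])/f*z,(v-s['cy'])/f*z,z],-1)
    W=P@R.from_quat(s['orientation']).as_matrix().T+s['xyz']; W[z==0]=np.nan; return W
E
python3 - <<'E'
from h import *
print(sense())
for n in ['scene','side','wrist']:
    s=snap(n,n+'0'); print(n,s['vfov'],s['cx'],s['cy'],s['xyz'],s['orientation'],(s['z_map']>0).mean())
E
```

```text
pics
{'t': 0.0, 'q': array([-1.32552060e+00,  5.28479502e-01,  1.43395524e+00, -2.57886404e-05,
        1.18141154e+00, -1.78512503e-01]), 'qd': array([-0.00060285,  0.00080696, -0.00096512, -0.00201914, -0.00064361,
       -0.00021838]), 'tau': array([-1.77387374e-04, -4.42355633e+01, -1.78022772e+01, -2.71598055e-04,
        8.52123223e-03, -7.27040231e-06]), 'tcp_pos': array([ 0.25684925, -0.56900712,  0.24930856]), 'tool_rot': array([-0.59343654,  0.38424564, -0.38307033,  0.59451281]), 'force': array([0.06326677, 0.17002792, 0.58186855]), 'ft_torque': array([ 0.01621657,  0.03542414, -0.0029874 ]), 'finger_gap': 1.0023071962872607}
scene 57.78624122442634 320.89881430114485 241.2103155934328 [1.14897775 0.45289888 0.78265359] [ 0.35909253  0.81683967 -0.40875157 -0.19169683] 0.995908203125
side 49.50153642323415 326.0307475409816 240.63048169489775 [ 0.46682579 -1.11312734  1.07316475] [ 0.9094892  -0.00840544  0.01608752 -0.41533112] 0.995830078125
wrist 67.3367361174036 315.4139958871644 237.66597601826533 [ 0.32017787 -0.53912678  0.37353647] [ 0.83187812 -0.53738997 -0.07553296  0.11612741] 0.9959635416666667
```

View pics/scene0.png

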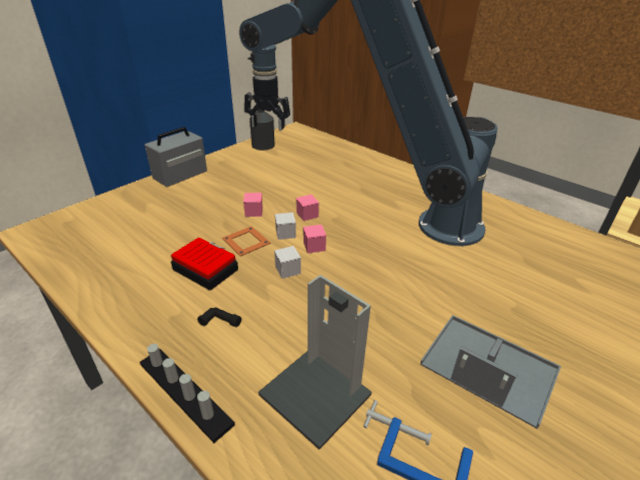

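View pics/side0.png

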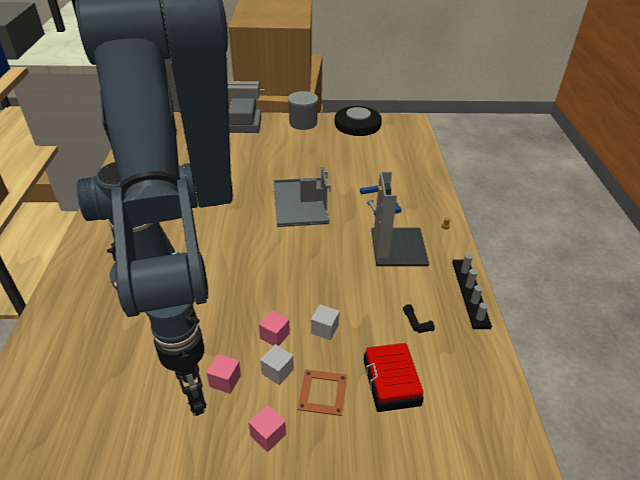

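View pics/wrist0.png

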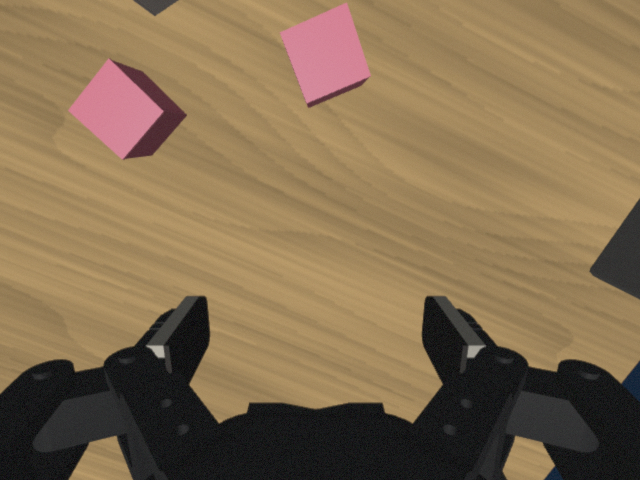

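The scene view shows two grey square cups at (286,226) and (288,262), and three pink look-alikes at (253,204), (308,208) and (315,238). The upright is at (338,340) and the shelf at (490,365). The two grey cups match the description, so the pink ones stay put. Next I measure the poses and confirm in enlarged crops.

```bash
python3 - <<'E'
from h import *
s=load('scene0'); a=cv2.resize(s['frame'][170:290,220:380][:,:,::-1],(800,600),interpolation=cv2.INTER_CUBIC); cv2.imwrite('pics/c1.png',a)
a=cv2.resize(s['frame'][270:470,250:570][:,:,::-1],(800,500),interpolation=cv2.INTER_CUBIC); cv2.imwrite('pics/c2.png',a)
s2=load('side0'); a=cv2.resize(s2['frame'][150:280,260:440][:,:,::-1],(800,578),interpolation=cv2.INTER_CUBIC); cv2.imwrite('pics/c3.png',a)
for nm in ['scene0','side0']:
    s=load(nm);W=cloud(s)
    z=W[...,2]; f=s['frame'].astype(int)
    # generic: objects in workspace above 0.02
    m=(z>0.047)&(z<0.07)&(W[...,0]>0.2)&(W[...,0]<1.0)&(abs(W[...,1])<0.6)
    n,l,st,c=cv2.connectedComponentsWithStats(m.astype(np.uint8))
    for i in range(1,n):
        if st[i,4]>60:
            k=l==i; p=W[k]; top=p[p[:,2]>np.percentile(p[:,2],60)-0.004]
            r=cv2.minAreaRect((top[:,:2]*1000).astype(np.float32))
            print(nm,c[i].round(),st[i,4],f[k].mean(0).round(),np.median(p[:,2]).round(4),r)
E
```

```text
scene0 [252. 198.] 209 [220. 119. 139.] 0.0565 ((380.22705078125, -520.9830932617188), (63.68480682373047, 54.89755630493164), 45.696842193603516)
scene0 [307. 201.] 219 [212. 112. 133.] 0.0567 ((271.452880859375, -379.2769775390625), (60.6558837890625, 58.00819396972656), 70.7369384765625)
scene0 [284. 219.] 243 [188. 185. 176.] 0.0568 ((394.7525634765625, -354.8631286621094), (62.46117401123047, 56.08097839355469), 53.178985595703125)
scene0 [314. 232.] 278 [218. 116. 137.] 0.0566 ((381.78826904296875, -246.89215087890625), (64.12825012207031, 56.890098571777344), 58.135108947753906)
scene0 [203. 256.] 1398 [208.   7.   3.] 0.0563 ((666.9129638671875, -389.42327880859375), (109.8399429321289, 144.6656951904297), 7.752482891082764)
scene0 [287. 255.] 337 [188. 184. 175.] 0.0569 ((512.98291015625, -225.13851928710938), (62.13927459716797, 57.442420959472656), 63.584190368652344)
scene0 [329. 352.] 328 [91. 88. 81.] 0.0584 ((684.1701049804688, 82.46357727050781), (29.980390548706055, 99.60034942626953), 17.810157775878906)
scene0 [152. 350.] 117 [139. 139. 125.] 0.0585 ((929.835510253
[... 1724 characters left out ...]
] 0.0556 ((382.6860046386719, -250.62197875976562), (60.42274856567383, 58.266632080078125), 56.05556106567383)
side0 [394. 371.] 2341 [182.  20.  10.] 0.0557 ((665.7745361328125, -396.2818603515625), (108.06387329101562, 144.99337768554688), 7.81635856628418)
side0 [277. 358.] 538 [164. 164. 160.] 0.0559 ((394.33721923828125, -360.1536560058594), (58.415016174316406, 57.957862854003906), 53.89651870727539)
side0 [223. 368.] 563 [206. 108. 127.] 0.056 ((271.1400451660156, -384.7490234375), (59.0384407043457, 58.42524719238281), 70.17213439941406)
side0 [267. 422.] 718 [210. 112. 132.] 0.0564 ((380.8497314453125, -525.4661254882812), (57.459144592285156, 58.44363021850586), 45.94609069824219)
```

View pics/c1.png

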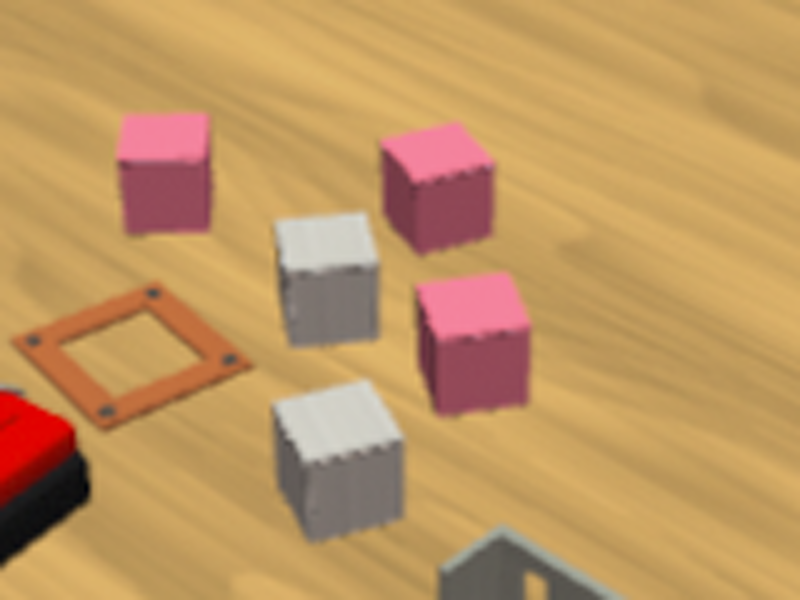

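View pics/c2.png

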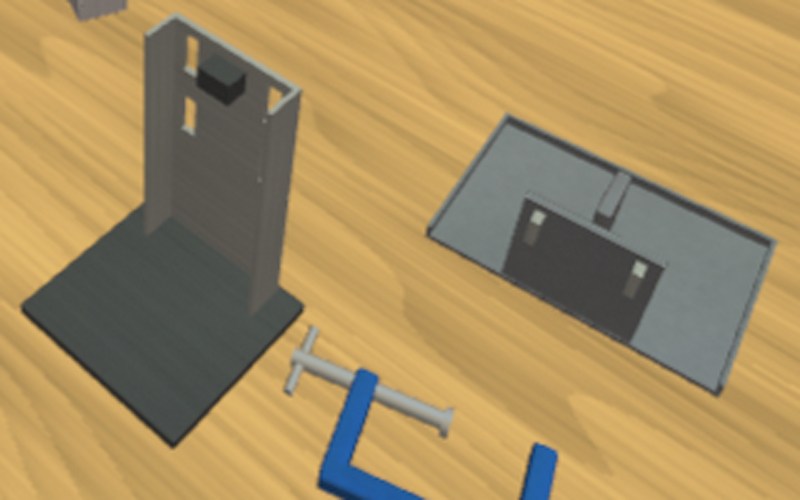

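View pics/c3.png

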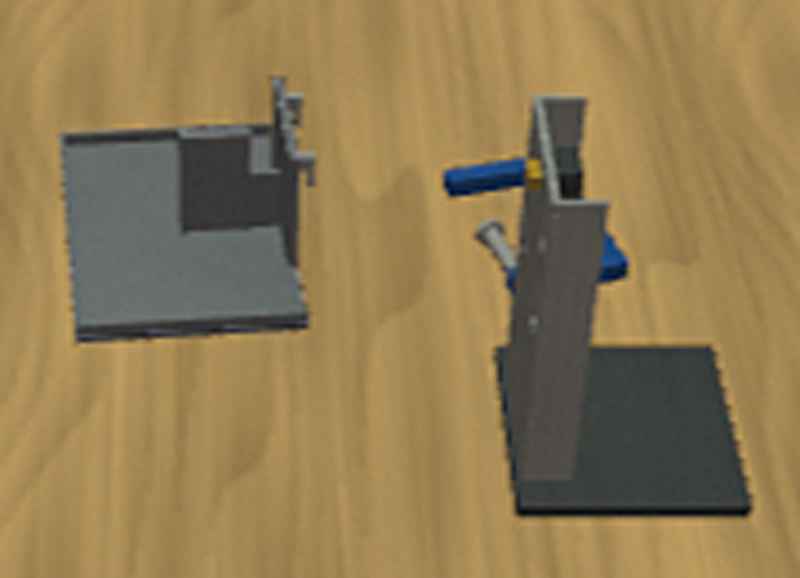

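```bash
python3 - <<'E'
from h import *
for nm in ['scene0','side0']:
    s=load(nm);W=cloud(s); z=W[...,2];x=W[...,0];y=W[...,1]
    b=(z<0.01)&(x>.3)&(x<.9)&(abs(y)<.6)
    A=np.c_[x[b],y[b],np.ones(b.sum())]; print(nm,'bench plane',np.linalg.lstsq(A,z[b],rcond=None)[0].round(4))
    # shelf
    S=(x>.3)&(x<.62)&(y>.15)&(y<.5)
    for lo,hi,t in [(0.06,.085,'backplate/rib mid'),(0.085,.2,'top')]:
        m=S&(z>lo)&(z<hi); p=W[m]; v,u=np.nonzero(m)
        print(t,len(p),p.min(0).round(3),p.max(0).round(3),cv2.minAreaRect((p[:,:2]*1000).astype(np.float32)))
    m=S&(z>0.003)&(z<.02); print('floor',cv2.minAreaRect((W[m][:,:2]*1000).astype(np.float32)),np.median(z[m]))
    m=S&(z>0.003)&(z<.12)
    # upright
    U=(x>.55)&(x<.9)&(y>-.05)&(y<.25)
    m=U&(z>.02)&(z<.3); p=W[m]; print('upr',len(p),p.min(0).round(3),p.max(0).round(3))
    m=U&(z>.225); print('uprtop',cv2.minAreaRect((W[m][:,:2]*1000).astype(np.float32)))
    m=U&(z>.235); print('uprtop',m.sum(),cv2.minAreaRect((W[m][:,:2]*1000).astype(np.float32)))
    m=U&(z>.006)&(z<.02); print('foot',cv2.minAreaRect((W[m][:,:2]*1000).astype(np.float32)))
E
```

```text
scene0 bench plane [-0.0478  0.0296  0.0196]
backplate/rib mid 504 [0.452 0.286 0.06 ] [0.546 0.395 0.085] ((517.6704711914062, 347.63287353515625), (86.01274871826172, 100.28861236572266), 55.973472595214844)
top 809 [0.444 0.286 0.085] [0.545 0.395 0.107] ((512.7299194335938, 330.9277038574219), (106.37215423583984, 94.58868408203125), 38.736732482910156)
floor ((459.16497802734375, 328.77392578125), (338.1453857421875, 316.6221923828125), 89.49353790283203) 0.00624174446984227
upr 4806 [0.676 0.038 0.02 ] [0.715 0.245 0.246]
uprtop ((694.8035278320312, 99.10164642333984), (37.375484466552734, 121.25511932373047), 0.028988562524318695)
uprtop 406 ((694.6000366210938, 99.21143341064453), (121.1111831665039, 36.85142517089844), 89.69627380371094)
foot ((753.4505004882812, 131.56358337402344), (160.8295440673828, 236.45269775390625), 0.22497333586215973)
side0 bench plane [-0.     -0.0004 -0.0013]
backplate/rib mid 152 [0.446 0.278 0.06 ] [0.543 0.38  0.085] ((493.21807861328125, 325.94378662109375), (93.40791320800781, 100.83394622802734), 5.088901042938232)
top 149 [0.447 0.277 0.085] [0.542 0.393 0.108] ((511.84771728515625, 323.00457763671875), (103.27871704101562, 96.23992919921875), 39.18495559692383)
floor ((460.826416015625, 324.58990478515625), (343.31829833984375, 317.3247985839844), 89.99903106689453) 0.005637001979702516
upr 1355 [0.67  0.025 0.02 ] [0.714 0.16  0.245]
uprtop ((691.8015747070312, 94.48797607421875), (128.65371704101562, 42.5752067565918), 89.49906921386719)
uprtop 113 ((695.08544921875, 94.45382690429688), (128.6703643798828, 36.092952728271484), 89.45545959472656)
foot ((733.352783203125, 78.00715637207031), (270.13214111328125, 238.87364196777344), 60.81022262573242)
```

```bash
cat >> h.py <<'E'
def toolR(d,jaw):
    d=np.array(d,float);d/=np.linalg.norm(d);j=np.array(jaw,float);j-=d*(j@d);j/=np.linalg.norm(j)
    return np.stack([j,d,np.cross(j,d)],1)
def rows(wps,g=-1,nper=None):
    """wps: list of (pos,Rmat); prints rows from current pose"""
    s=sense(); p0=s['tcp_pos'];R0=R.from_quat(s['tool_rot']).as_matrix()
    out=[];pp,Rp=p0,R0
    for i,(p,Rm) in enumerate(wps):
        p=np.array(p); rv=R.from_matrix(Rp.T@Rm).as_rotvec()
        n=int(max(np.ceil(np.linalg.norm(p-pp)/0.055),np.ceil(np.degrees(np.linalg.norm(rv))/9.5),1))
        if nper: n=max(n,nper[i])
        for k in range(1,n+1):
            q=pp+(p-pp)*k/n; Rk=Rp@R.from_rotvec(rv*k/n).as_matrix()
            out.append(np.r_[R.from_matrix(R0.T@Rk).as_rotvec().round(3),(R0.T@(q-p0)*100).round(2),g].tolist())
        pp,Rp=p,Rm
    print(len(out)); print(str(out).replace(' ',''))
E
python3 - <<'E'
from h import *
s=sense();M=R.from_quat(s['tool_rot']).as_matrix();print(M.round(3))
w=load('wrist0');C=R.from_quat(w['orientation']).as_matrix();print(C.round(3)); print('cam in tool',(M.T@(w['xyz']-s['tcp_pos'])).round(4));print((M.T@C).round(3))
E
```

```text
[[ 0.411 -0.     0.912]
 [-0.912  0.002  0.411]
 [-0.002 -1.     0.   ]]
[[ 0.411 -0.877 -0.25 ]
 [-0.912 -0.395 -0.112]
 [-0.001  0.274 -0.962]]
cam in tool [-0.0016 -0.1239  0.0701]
[[ 1.    -0.     0.001]
 [-0.001 -0.275  0.962]
 [-0.    -0.962 -0.275]]
```

```bash
cat >> h.py <<'E'
def down(phi): a=np.radians(phi); return toolR([0,0,-1],[np.cos(a),np.sin(a),0])
E
python3 - <<'E'
from h import *
rows([((0.42,-0.35,.38),down(-20)),((0.52,-0.05,.40),down(30))])
E
```

```text
12
[[-0.0,-0.133,-0.0,-2.22,-2.17,3.98,-1.0],[-0.0,-0.266,-0.0,-4.43,-4.34,7.96,-1.0],[-0.0,-0.399,-0.001,-6.65,-6.51,11.94,-1.0],[-0.001,-0.532,-0.001,-8.86,-8.68,15.92,-1.0],[-0.001,-0.665,-0.001,-11.08,-10.85,19.9,-1.0],[-0.001,-0.798,-0.001,-13.3,-13.01,23.88,-1.0],[-0.001,-0.943,-0.001,-17.17,-13.34,27.46,-1.0],[-0.001,-1.089,-0.001,-21.04,-13.67,31.03,-1.0],[-0.001,-1.234,-0.001,-24.91,-13.99,34.61,-1.0],[-0.001,-1.38,-0.001,-28.79,-14.32,38.18,-1.0],[-0.001,-1.525,-0.001,-32.66,-14.64,41.76,-1.0],[-0.002,-1.671,-0.001,-36.53,-14.97,45.34,-1.0]]
```

{"op": "step_arm", "data": {
  "moves": [
    [0,-0.133,0,-2.2,-2.2,4,-1],
    [0,-0.266,0,-4.4,-4.3,8,-1],
    [0,-0.4,0,-6.6,-6.5,12,-1],
    [0,-0.53,0,-8.9,-8.7,16,-1],
    [0,-0.66,0,-11,-10.8,20,-1],
    [0,-0.8,0,-13.3,-13,23.9,-1],
    [0,-0.94,0,-17.2,-13.3,27.5,-1],
    [0,-1.09,0,-21,-13.7,31,-1],
    [0,-1.23,0,-24.9,-14,34.6,-1],
    [0,-1.38,0,-28.8,-14.3,38.2,-1],
    [0,-1.52,0,-32.7,-14.6,41.8,-1],
    [0,-1.67,0,-36.5,-15,45.3,-1]
  ]
}}

```text
t: 1.65
tcp_pos: [0.5199, -0.0486, 0.4001]
tool_rot: [-0.682, -0.184, 0.185, 0.683]
force: [0.6, 0.4, 0.7]
finger_gap: 1.0
```

```bash
python3 - <<'E'
from h import *
print(sense()['q'])
rows([((0.47,0.33,.33),down(93))])
E
```

```text
[-3.08235715e-01  2.38026292e-01  1.47314328e+00  1.43476272e-03
  1.43182519e+00 -8.36418435e-01]
8
[[-0.0,-0.137,0.0,1.85,0.89,4.4,-1.0],[-0.0,-0.274,0.0,3.69,1.77,8.8,-1.0],[-0.001,-0.411,0.0,5.54,2.66,13.2,-1.0],[-0.001,-0.548,0.001,7.38,3.54,17.6,-1.0],[-0.001,-0.684,0.001,9.23,4.43,22.0,-1.0],[-0.001,-0.821,0.001,11.07,5.31,26.4,-1.0],[-0.002,-0.958,0.001,12.92,6.2,30.8,-1.0],[-0.002,-1.095,0.001,14.76,7.09,35.21,-1.0]]
```

{"op": "step_arm", "data": {
  "moves": [
    [0,-0.137,0,1.9,0.9,4.4,-1],
    [0,-0.274,0,3.7,1.8,8.8,-1],
    [0,-0.41,0,5.5,2.7,13.2,-1],
    [0,-0.55,0,7.4,3.5,17.6,-1],
    [0,-0.68,0,9.2,4.4,22,-1],
    [0,-0.82,0,11.1,5.3,26.4,-1],
    [0,-0.96,0,12.9,6.2,30.8,-1],
    [0,-1.095,0,14.8,7.1,35.2,-1],
    [0,-1.095,0,14.8,7.1,35.2,-1]
  ]
}}

```text
t: 2.78
tcp_pos: [0.4689, 0.3327, 0.3285]
tool_rot: [-0.484, -0.514, 0.514, 0.487]
force: [-0.5, -0.7, -0.9]
finger_gap: 0.998
```

```bash
python3 - <<'E'
from h import *
print(sense()['q'],sense()['tcp_pos'])
s=snap('wrist','w1')
E
```

```text
[ 0.42148793  0.37877543  1.46166577  0.00279574  1.30350457 -1.20688208] [0.46885733 0.33268309 0.32850156]
```

View pics/w1.png

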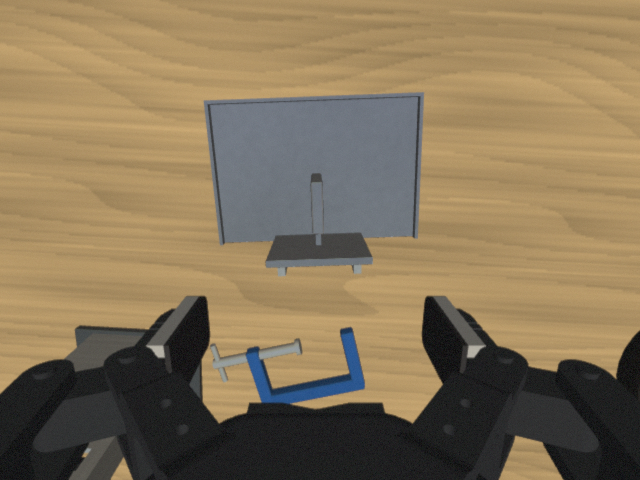

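```bash
python3 - <<'E'
from h import *
s=load('w1');W=cloud(s)
a=cv2.resize(s['frame'][80:300,190:440][:,:,::-1],(800,704),interpolation=cv2.INTER_CUBIC)[:600]; cv2.imwrite('pics/c4.png',a)
for (u,v) in [(209,103),(423,95),(221,243),(416,238),(317,177),(317,200),(317,220),(274,262),(370,261),(318,262),(318,240),(250,180),(380,180),(318,60)]:
    print((u,v),W[v-1:v+2,u-1:u+2].reshape(-1,3).mean(0).round(4))
x,y,z=W[...,0],W[...,1],W[...,2]
v,u=np.mgrid[0:480,0:640]
m=(u>300)&(u<335)&(v>165)&(v<240)&(z>.08)
p=W[m]; print('rib',cv2.minAreaRect((p[:,:2]*1000).astype(np.float32)),np.median(p[:,2]))
m=(u>260)&(u<380)&(v>230)&(v<280)&(z>.098); p=W[m]
print('bp',cv2.minAreaRect((p[:,:2]*1000).astype(np.float32)),np.median(p[:,2]))
m=(u>195)&(u<435)&(v>85)&(v<250)&(z>.004)&(z<.02); p=W[m]
print('floor',cv2.minAreaRect((p[:,:2]*1000).astype(np.float32)),np.median(p[:,2]))
E
```

```text
(209, 103) [0.3703 0.2069 0.0144]
(423, 95) [0.3476 0.4508 0.0115]
(221, 243) [0.5363 0.2187 0.0167]
(416, 238) [0.5189 0.4672 0.0057]
(317, 177) [nan nan nan]
(317, 200) [0.4611 0.3354 0.0953]
(317, 220) [0.4816 0.3366 0.0955]
(274, 262) [0.5257 0.2951 0.1055]
(370, 261) [0.5191 0.3929 0.1054]
(318, 262) [0.5232 0.34   0.1052]
(318, 240) [0.5139 0.3398 0.0565]
(250, 180) [0.4563 0.253  0.0068]
(380, 180) [0.4473 0.4128 0.0063]
(318, 60) [0.316  0.3286 0.0007]
rib ((469.1263427734375, 335.8145751953125), (53.582332611083984, 11.996133804321289), 5.40129280090332) 0.09531200454517652
bp ((528.7244262695312, 341.54351806640625), (20.250688552856445, 109.37271881103516), 5.273309230804443) 0.10511156901098545
floor ((441.70745849609375, 333.17889404296875), (172.2672882080078, 250.9894256591797), 5.272407531738281) 0.006561867309888225
```

View pics/c4.png

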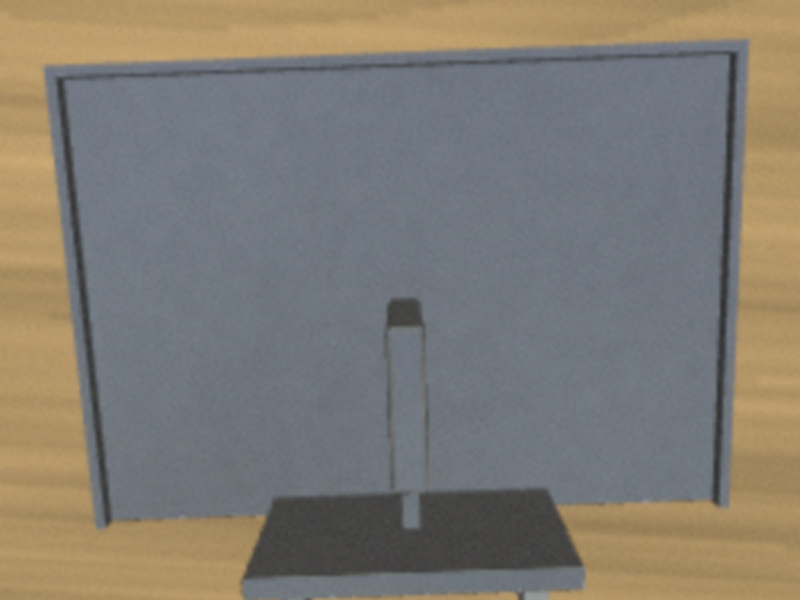

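```bash
python3 - <<'E'
from h import *
rows([((0.64,0.10,.42),down(90))],nper=[6])
E
```

```text
6
[[-0.0,0.009,0.0,-4.0,-1.53,-2.63,-1.0],[-0.001,0.018,0.0,-8.0,-3.05,-5.25,-1.0],[-0.001,0.027,0.0,-12.0,-4.58,-7.88,-1.0],[-0.002,0.036,0.0,-16.0,-6.1,-10.5,-1.0],[-0.002,0.045,0.001,-19.99,-7.63,-13.13,-1.0],[-0.002,0.054,0.001,-23.99,-9.16,-15.75,-1.0]]
```

{"op": "step_arm", "data": {
  "moves": [
    [0,0.009,0,-4,-1.5,-2.6,-1],
    [0,0.018,0,-8,-3,-5.2,-1],
    [0,0.027,0,-12,-4.6,-7.9,-1],
    [0,0.036,0,-16,-6.1,-10.5,-1],
    [0,0.045,0,-20,-7.6,-13.1,-1],
    [0,0.054,0,-24,-9.2,-15.8,-1],
    [0,0.054,0,-24,-9.2,-15.8,-1]
  ]
}}

```text
t: 3.7
tcp_pos: [0.6427, 0.0949, 0.4215]
tool_rot: [0.502, 0.498, -0.498, -0.501]
force: [-0.3, 0.2, 0.1]
finger_gap: 0.998
```

```bash
python3 - <<'E'
from h import *
print(sense()['q'],sense()['tcp_pos'])
s=snap('wrist','w2');W=cloud(s);x,y,z=W[...,0],W[...,1],W[...,2]
U=(x>.6)&(x<.9)&(y>-.05)&(y<.25)
m=U&(z>.238)&(z<.25); p=W[m]; print('top',len(p),cv2.minAreaRect((p[:,:2]*1000).astype(np.float32)),np.median(p[:,2]))
f=p[p[:,0]<.69]; print(f.min(0),f.max(0), np.polyfit(f[:,1],f[:,0],1))
E
```

```text
[-2.47630510e-02  4.32923888e-01  1.12424857e+00 -8.83225181e-04
  1.58361304e+00 -1.58840744e+00] [0.64267004 0.09487099 0.42149997]
top 1283 ((693.8178100585938, 99.49285125732422), (120.39543914794922, 35.920040130615234), 89.705810546875) 0.24330967914093066
[0.6759176  0.03960182 0.23801357] [0.68995619 0.15972869 0.24540492] [0.00498119 0.67861322]
```

View pics/w2.png

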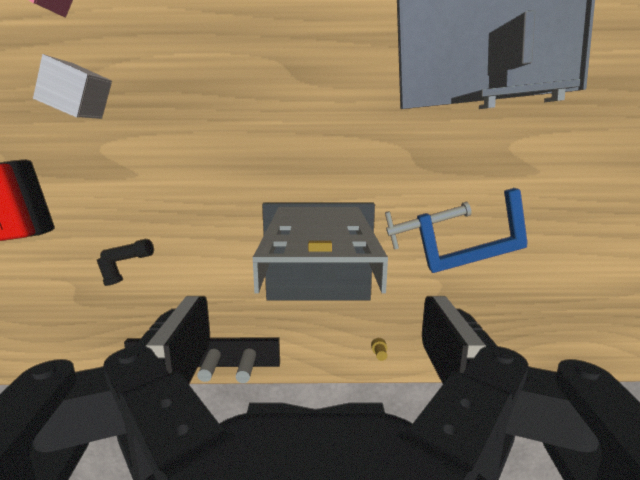

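The wrist view shows the upright's top edge from (255,260) to (385,260). Its face is at x≈0.676, centred at y≈0.0995, with yaw≈-0.3°, which agrees with the scene camera. The shelf rib is centred at (0.469,0.336) with yaw 5.3°. I'll grasp it now.

```bash
python3 - <<'E'
from h import *
rows([((0.469,0.336,.20),down(95.3)),((0.469,0.336,.072),down(95.3))],nper=[7,4])
E
```

```text
11
[[-0.0,-0.014,0.0,3.4,3.16,2.47,-1.0],[-0.001,-0.028,0.0,6.81,6.32,4.94,-1.0],[-0.001,-0.042,0.0,10.21,9.48,7.41,-1.0],[-0.001,-0.056,0.0,13.61,12.63,9.87,-1.0],[-0.001,-0.07,0.0,17.01,15.79,12.34,-1.0],[-0.002,-0.083,0.0,20.42,18.95,14.81,-1.0],[-0.002,-0.097,0.001,23.82,22.11,17.28,-1.0],[-0.002,-0.097,0.001,23.82,25.31,17.27,-1.0],[-0.002,-0.097,0.001,23.82,28.51,17.27,-1.0],[-0.002,-0.097,0.001,23.82,31.71,17.26,-1.0],[-0.002,-0.097,0.001,23.82,34.91,17.25,-1.0]]
```

{"op": "step_arm", "data": {
  "moves": [
    [0,-0.014,0,3.4,3.1,2.5,-1],
    [0,-0.028,0,6.8,6.3,4.9,-1],
    [0,-0.042,0,10.2,9.5,7.4,-1],
    [0,-0.056,0,13.6,12.6,9.9,-1],
    [0,-0.07,0,17,15.8,12.3,-1],
    [0,-0.083,0,20.4,18.9,14.8,-1],
    [0,-0.097,0,23.8,22.1,17.3,-1],
    [0,-0.097,0,23.8,22.1,17.3,-1],
    [0,-0.097,0,23.8,25.3,17.3,-1],
    [0,-0.097,0,23.8,28.5,17.3,-1]
  ]
}}

```text
t: 5.0
tcp_pos: [0.4693, 0.3358, 0.1368]
tool_rot: [0.476, 0.523, -0.522, -0.477]
force: [0.6, 0.6, -0.6]
finger_gap: 0.998
```

```bash
python3 - <<'E'
from h import *
rows([((0.469,0.336,.071),down(95.3))],nper=[3])
E
```

```text
3
[[0.0,-0.0,0.0,0.01,2.19,0.01,-1.0],[0.001,-0.0,0.001,0.01,4.39,0.02,-1.0],[0.001,-0.001,0.001,0.02,6.58,0.04,-1.0]]
```

{"op": "step_arm", "data": {
  "moves": [
    [0,0,0,0,2.2,0,-1],
    [0,0,0,0,4.4,0,-1],
    [0,0,0,0,6.6,0,-1],
    [0,0,0,0,6.6,0,-1],
    [0,0,0,0,6.6,0,1],
    [0,0,0,0,6.6,0,1],
    [0,0,0,0,6.6,0,1],
    [0,0,0,0,6.6,0,1],
    [0,0,0,0,6.6,0,1],
    [0,0,0,0,6.6,0,1]
  ],
  "grip_force": 110
}}

```text
t: 6.25
tcp_pos: [0.4696, 0.3358, 0.0715]
tool_rot: [0.476, 0.523, -0.522, -0.476]
force: [0.1, -1.7, 5.7]
finger_gap: 0.121
```

```bash
python3 - <<'E'
from h import *
rows([((0.469,0.336,.121),down(95.3))],g=1,nper=[3])
E
```

```text
3
[[0.001,-0.0,0.0,0.01,-1.65,0.02,1.0],[0.001,-0.0,0.001,0.02,-3.3,0.03,1.0],[0.002,-0.0,0.001,0.03,-4.95,0.05,1.0]]
```

{"op": "step_arm", "data": {
  "moves": [
    [0,0,0,0,-1,0,1],
    [0,0,0,0,-3,0,1],
    [0,0,0,0,-6,0,1],
    [0,0,0,0,-10,0,1],
    [0,0,0,0,-13,0,1],
    [0,0,0,0,-14,0,1],
    [0,0,0,0,-14,0,1]
  ]
}}

```text
t: 7.12
tcp_pos: [0.469, 0.3355, 0.2112]
tool_rot: [0.476, 0.523, -0.522, -0.476]
force: [-0.1, -0.7, -4.8]
finger_gap: 0.129
```

```bash
cat >> h.py <<'E'
def fitplane(p):
    c=np.median(p,0); 
    for _ in range(5):
        q=p-c; n=np.linalg.svd(q-q.mean(0),full_matrices=False)[2][2]; d=(q-q.mean(0))@n; 
        c0=p.mean(0); k=abs((p-c0)@n)<max(0.0015,2*np.std((p-c0)@n)); p=p[k]; c=p.mean(0)
    return c,n*np.sign(n[np.argmax(abs(n))]),len(p)
E
python3 - <<'E'
from h import *
t=sense();print(t['tcp_pos'],t['force'],t['ft_torque'],t['finger_gap'])
s=snap('scene','s1');W=cloud(s);np.set_printoptions(precision=4,suppress=True)
s2=snap('wrist','w3');W2=cloud(s2)
x,y,z=W2[...,0],W2[...,1],W2[...,2]
m=(z>.12)&(z<.185)&(x>.3)&(x<.6)&(y>.15)&(y<.5); p=W2[m]
zz=np.median(p[:,2]);c,n,k=fitplane(p[abs(p[:,2]-zz)<.012]); print('floor plane',c,n,k, 'tilt deg about', np.degrees(n[:2]))
E
```

```text
[0.46900136 0.3354884  0.21121404] [-0.12559095 -0.69495049 -4.82959246] [ 0.00902118 -0.07042677  0.04853403] 0.12933456716941677
floor plane [0.4256 0.3326 0.1454] [0.0013 0.0013 1.    ] 126649 tilt deg about [0.0764 0.0737]
```

View pics/w3.png

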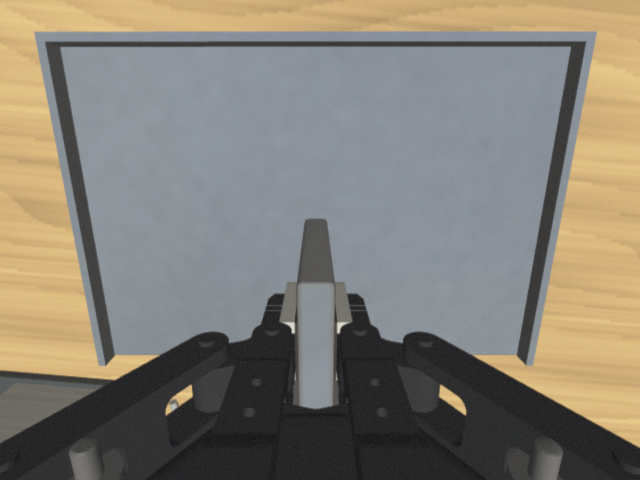

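View pics/s1.png

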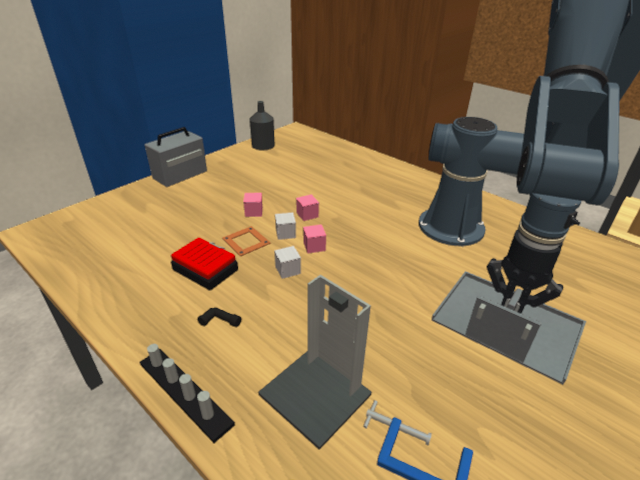

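```bash
python3 - <<'E'
from h import *
np.set_printoptions(precision=4,suppress=True)
s2=load('w3');W2=cloud(s2)
x,y,z=W2[...,0],W2[...,1],W2[...,2]
m=(z>.140)&(z<.162)&(x>.3)&(x<.6)&(y>.15)&(y<.5); n,l,st,c=cv2.connectedComponentsWithStats(m.astype(np.uint8)); i=1+np.argmax(st[1:,4]); p=W2[l==i]
r=cv2.minAreaRect((p[:,:2]*1000).astype(np.float32)); print(r)
a=np.radians(5.3); ex=np.array([np.cos(a),np.sin(a)]); print('grip xy', np.array(r[0])+28*ex, sense()['tcp_pos'])
# goal: yaw -0.3, front of upright
rows([((0.52,0.25,.26),down(95.3)),((0.575,0.0995,.2165),down(89.7))],g=1,nper=[5,5])
E
```

```text
((440.189697265625, 333.8803405761719), (172.91018676757812, 252.20425415039062), 5.353504180908203)
grip xy [468.07   336.4667] [0.4682 0.3351 0.2099]
10
[[-0.0,-0.0,-0.0,-1.79,-1.0,-0.87,1.0],[-0.001,-0.0,-0.0,-3.58,-2.01,-1.74,1.0],[-0.001,-0.0,-0.0,-5.37,-3.01,-2.62,1.0],[-0.001,-0.0,-0.0,-7.16,-4.02,-3.49,1.0],[-0.002,-0.0,-0.0,-8.95,-5.02,-4.36,1.0],[-0.002,0.02,-0.0,-12.05,-4.15,-5.18,1.0],[-0.002,0.039,-0.0,-15.15,-3.28,-6.0,1.0],[-0.002,0.059,-0.0,-18.25,-2.42,-6.82,1.0],[-0.002,0.078,-0.0,-21.35,-1.55,-7.64,1.0],[-0.002,0.098,-0.0,-24.45,-0.68,-8.45,1.0]]
```

{"op": "step_arm", "data": {
  "moves": [
    [0,0,0,-1.8,-1,-0.9,1],
    [0,0,0,-3.6,-2,-1.7,1],
    [0,0,0,-5.4,-3,-2.6,1],
    [0,0,0,-7.2,-3,-3.5,1],
    [0,0,0,-9,-3,-4.4,1],
    [0,0.02,0,-12,-3,-5.2,1],
    [0,0.04,0,-15.1,-2,-6,1],
    [0,0.06,0,-18.3,-1,-6.8,1],
    [0,0.08,0,-21.4,0,-7.6,1],
    [0,0.098,0,-24.5,0.8,-8.5,1],
    [0,0.098,0,-24.5,0.8,-8.5,1],
    [0,0.098,0,-24.5,0.8,-8.5,1]
  ]
}}

```text
t: 8.72
tcp_pos: [0.5752, 0.0987, 0.2014]
tool_rot: [-0.501, -0.498, 0.499, 0.502]
force: [0.5, -0.6, -5.2]
finger_gap: 0.128
```

```bash
python3 - <<'E'
from h import *
np.set_printoptions(precision=4,suppress=True)
for i in range(1): t=sense();print(t['tcp_pos'],t['force'],R.from_quat(t['tool_rot']).as_matrix().round(4).tolist())
for n in ['scene','side','wrist']: s=snap(n,n+'4')
s=load('scene4'); cv2.imwrite('pics/c5.png',cv2.resize(s['frame'][230:380,270:470][:,:,::-1],(800,600),interpolation=cv2.INTER_CUBIC))
s=load('side4'); cv2.imwrite('pics/c6.png',cv2.resize(s['frame'][150:270,280:440][:,:,::-1],(800,600),interpolation=cv2.INTER_CUBIC))
E
```

```text
[0.5752 0.0987 0.2014] [ 0.5419 -0.5533 -5.1665] [[0.0064, -0.0032, -1.0], [1.0, 0.0004, 0.0064], [0.0003, -1.0, 0.0032]]
```

View pics/c5.png

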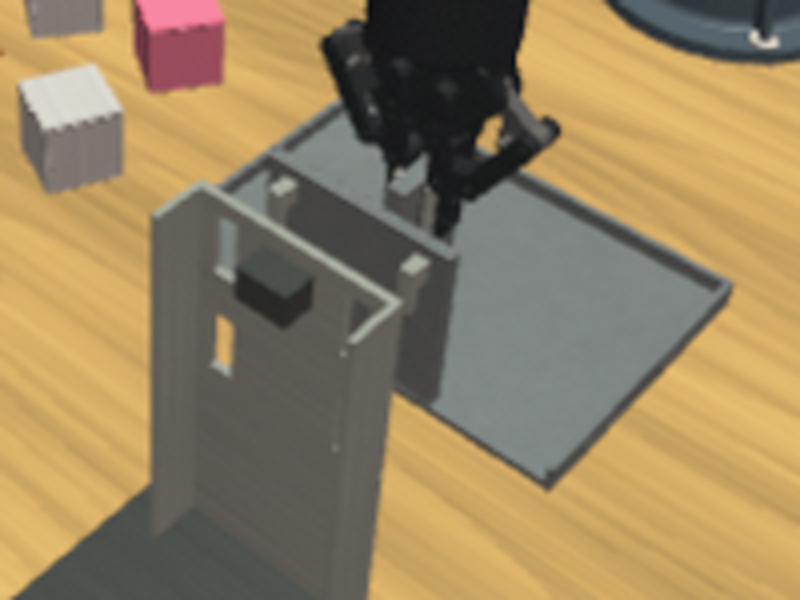

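View pics/c6.png

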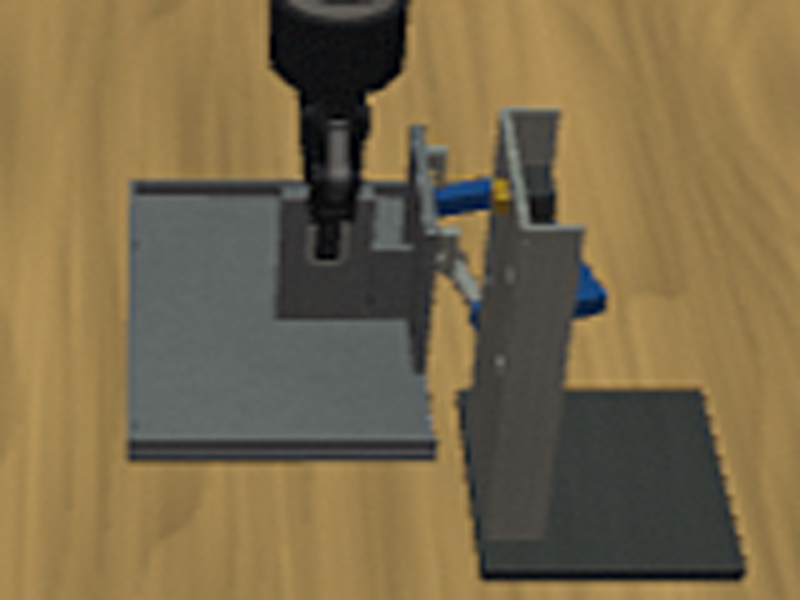

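View pics/wrist4.png

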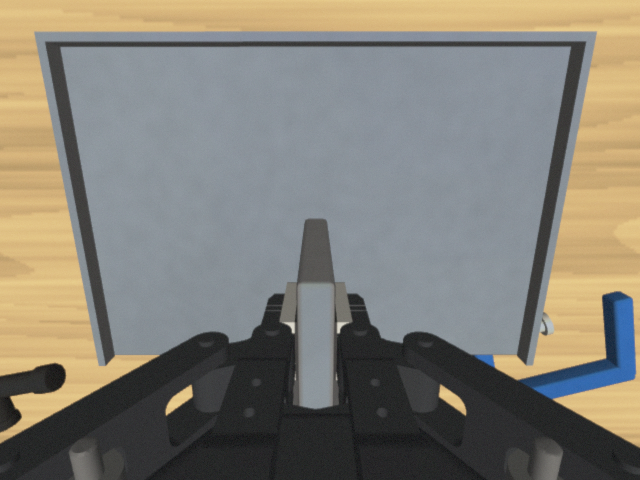

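The scene crop shows both claws facing the top slots, with the rear face still about 4 cm out. I'll check the offset relative to the upright within one camera.

```bash
python3 - <<'E'
from h import *
np.set_printoptions(precision=4,suppress=True)
s=load('scene4');W=cloud(s);x,y,z=W[...,0],W[...,1],W[...,2]
m=(x>.62)&(x<.642)&(y>0)&(y<.2)&(z>.22)&(z<.245); p=W[m]; print('bp top',len(p),cv2.minAreaRect((p[:,:2]*1000).astype(np.float32)),p.min(0),p.max(0))
m=(x>.642)&(x<.66)&(y>0)&(y<.2)&(z>.18)&(z<.24); p=W[m]
for lo,hi in [(0,.1),(.1,.2)]:
    q=p[(p[:,1]>lo)&(p[:,1]<hi)]; 
    if len(q): print('claw',len(q),np.percentile(q,[2,98],axis=0))
m=(x>.665)&(x<.72)&(y>0)&(y<.2)&(z>.236)&(z<.26); p=W[m]; print('upr',cv2.minAreaRect((p[:,:2]*1000).astype(np.float32)),np.median(p[:,2]))
m=(x>.60)&(x<.642)&(y>-.05)&(y<.25)&(z>.125)&(z<.145); p=W[m]; print(len(p))
E
```

```text
bp top 455 ((633.13525390625, 99.22456359863281), (110.63357543945312, 17.459985733032227), 89.96305847167969) [0.6244 0.0439 0.22  ] [0.6419 0.1545 0.2374]
claw 39 [[0.6423 0.0553 0.2063]
 [0.6468 0.0634 0.2267]]
claw 51 [[0.6429 0.1346 0.2004]
 [0.6477 0.1434 0.2276]]
upr ((694.40234375, 98.9969253540039), (121.35679626464844, 36.4866828918457), 89.26460266113281) 0.24177565205040452
682
```

{"op": "step_arm", "data": {
  "moves": [
    [0,0,0,0.05,0,-1,1],
    [0,0,0,0.05,0,-2,1],
    [0,0,0,0.05,0,-2.7,1],
    [0,0,0,0.05,0,-3.3,1],
    [0,0,0,0.05,0,-3.7,1],
    [0,0,0,0.05,0,-4,1],
    [0,0,0,0.05,0,-4,1]
  ]
}}

```text
t: 9.75
tcp_pos: [0.6145, 0.1, 0.2015]
tool_rot: [-0.5, -0.498, 0.5, 0.502]
force: [-3.3, 1.3, -3.8]
finger_gap: 0.127
```

```bash
python3 - <<'E'
from h import *
np.set_printoptions(precision=4,suppress=True)
t=sense();print(t['tcp_pos'],t['force'],t['ft_torque'])
s=snap('scene','scene5');cv2.imwrite('pics/c7.png',cv2.resize(s['frame'][230:380,270:470][:,:,::-1],(800,600),interpolation=cv2.INTER_CUBIC))
E
```

```text
[0.6145 0.1    0.2015] [-3.2856  1.2902 -3.7751] [-0.0037  0.2534 -0.0152]
```

View pics/c7.png

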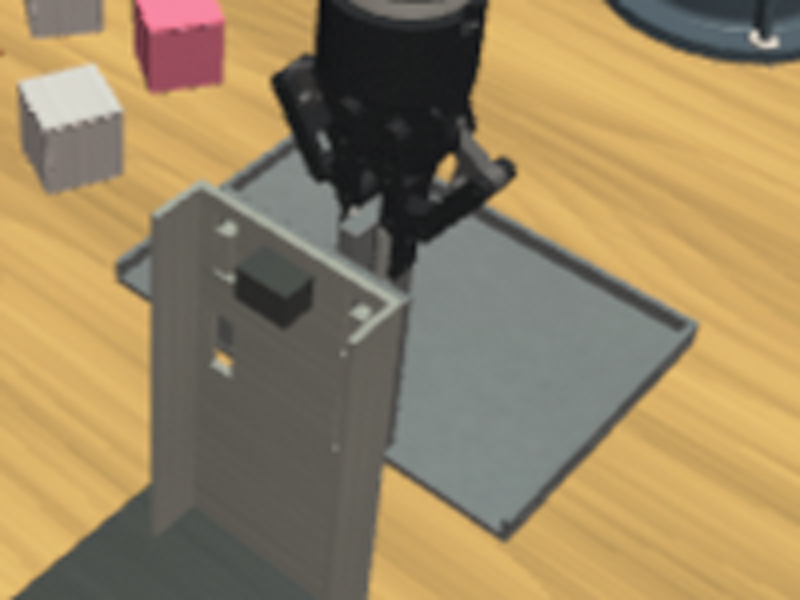

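{"op": "step_arm", "data": {
  "moves": [
    [0,0,0,0,0,-0.15,1],
    [0,0,0,0,0,-0.25,1],
    [0,0,0,0,0,-0.3,1],
    [0,0,0,0,0,-0.3,1]
  ]
}}

```text
t: 10.3
tcp_pos: [0.6173, 0.1, 0.2015]
tool_rot: [-0.5, -0.498, 0.5, 0.502]
force: [-2.0, 0.9, -4.4]
finger_gap: 0.131
```

{"op": "step_arm", "data": {
  "moves": [
    [0,0,0,0,0,-0.1,1],
    [0,0,0,0,0,-0.15,1],
    [0,0,0,0,0,-0.15,1]
  ]
}}

```text
t: 10.68
tcp_pos: [0.6187, 0.1, 0.2014]
tool_rot: [-0.5, -0.498, 0.5, 0.502]
force: [-2.5, 0.1, -4.6]
finger_gap: 0.122
```

{"op": "step_arm", "data": {
  "moves": [
    [0,0,0,0,0,-0.1,1],
    [0,0,0,0,0,-0.1,1],
    [0,0,0,0,0,-0.1,1]
  ]
}}

```text
t: 11.05
tcp_pos: [0.6188, 0.1001, 0.2014]
tool_rot: [-0.5, -0.497, 0.5, 0.503]
force: [-5.1, -0.1, -3.7]
finger_gap: 0.126
```

{"op": "step_arm", "data": {
  "moves": [
    [0,0,0,0,0,0.05,1],
    [0,0,0,0,0.3,0.05,1],
    [0,0,0,0,0.7,0.05,1],
    [0,0,0,0,1.1,0.05,1],
    [0,0,0,0,1.4,0.05,1],
    [0,0,0,0,1.6,0.05,1],
    [0,0,0,0,1.6,0.05,1]
  ]
}}

```text
t: 11.92
tcp_pos: [0.618, 0.1001, 0.185]
tool_rot: [-0.499, -0.497, 0.501, 0.503]
force: [-2.1, 0.3, -5.6]
finger_gap: 0.122
```

{"op": "step_arm", "data": {
  "moves": [
    [0,0,0,0,0.2,0,1],
    [0,0,0,0,0.35,0,1],
    [0,0,0,0,0.45,0,1],
    [0,0,0,0,0.5,0,1],
    [0,0,0,0,0.5,0,1]
  ]
}}

```text
t: 12.55
tcp_pos: [0.6188, 0.1001, 0.1814]
tool_rot: [-0.5, -0.498, 0.5, 0.502]
force: [-3.1, -0.2, 5.1]
finger_gap: 0.127
```

{"op": "step_arm", "data": {
  "moves": [
    [0,0,0,0,0.15,0,1],
    [0,0,0,0,0.25,0,1],
    [0,0,0,0,0.25,0,1]
  ]
}}

```text
t: 12.92
tcp_pos: [0.6189, 0.1001, 0.1813]
tool_rot: [-0.5, -0.498, 0.5, 0.502]
force: [-6.4, -1.6, 12.1]
finger_gap: 0.125
```

```bash
python3 - <<'E'
from h import *
np.set_printoptions(precision=4,suppress=True)
t=sense();print(t['tcp_pos'],t['force'],t['ft_torque'])
s=snap('scene','scene6');cv2.imwrite('pics/c8.png',cv2.resize(s['frame'][260:335,290:390][:,:,::-1],(800,600),interpolation=cv2.INTER_CUBIC))
s=snap('side','side6');cv2.imwrite('pics/c9.png',cv2.resize(s['frame'][150:240,310:430][:,:,::-1],(800,600),interpolation=cv2.INTER_CUBIC))
E
```

```text
[0.6189 0.1001 0.1813] [-6.3809 -1.6294 12.0917] [-0.0338  0.524  -0.1564]
```

View pics/c8.png

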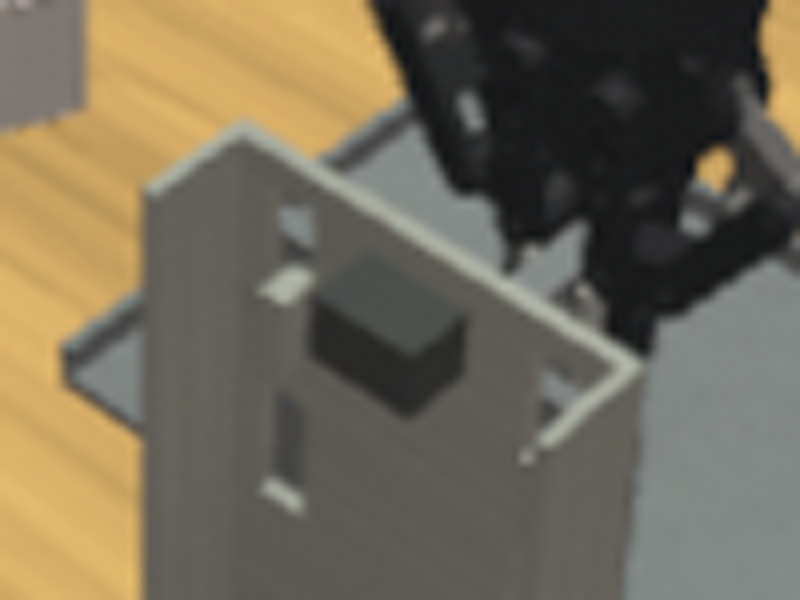

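View pics/c9.png

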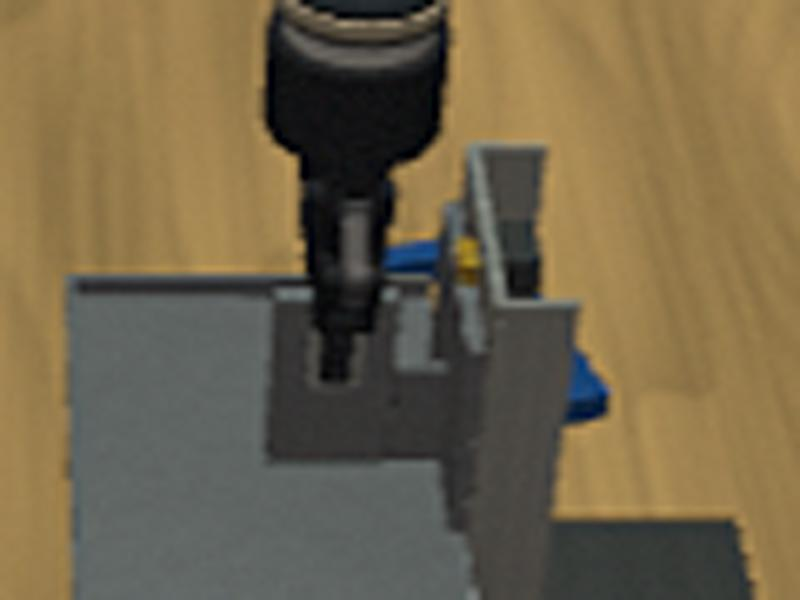

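{"op": "step_arm", "data": {
  "moves": [
    [0,0,0,0,0.25,0.05,1],
    [0,0,0,0,0.45,0.05,1],
    [0,0,0,0,0.45,0.05,1]
  ]
}}

```text
t: 13.4
tcp_pos: [0.6188, 0.1001, 0.1811]
tool_rot: [0.501, 0.499, -0.499, -0.501]
force: [-9.0, -0.1, 20.7]
finger_gap: 0.129
```

```bash
python3 - <<'E'
from h import *
np.set_printoptions(precision=4,suppress=True)
t=sense();print(t['tcp_pos'],t['force'],t['ft_torque'])
E
```

```text
[0.6188 0.1001 0.1811] [-9.0335 -0.146  20.7131] [-0.0704  0.9213 -0.1792]
```

{"op": "step_arm", "data": {
  "moves": [
    [0,0,0,0,0,0,1],
    [0,0,0,0,0,0,0],
    [0,0,0,0,0,0,-1],
    [0,0,0,0,0,0,-1],
    [0,0,0,0,0,0,-1],
    [0,0,0,0,0,0,-1],
    [0,0,0,0,-2,0,-1],
    [0,0,0,0,-6,0,-1],
    [0,0,0,0,-11,0,-1],
    [0,0,0,0,-16,0,-1],
    [0,0,0,0,-20,2,-1],
    [0,0,0,0,-20,2,-1]
  ]
}}

```text
t: 14.9
tcp_pos: [0.5995, 0.1005, 0.3857]
tool_rot: [0.503, 0.501, -0.497, -0.499]
force: [0.1, 0.5, -0.3]
finger_gap: 0.995
```

```bash
python3 - <<'E'
from h import *
np.set_printoptions(precision=4,suppress=True)
t=sense();print(t['tcp_pos'],t['force'],t['finger_gap'],t['q'])
s=snap('side','side7');cv2.imwrite('pics/c9.png',cv2.resize(s['frame'][150:240,310:430][:,:,::-1],(800,600),interpolation=cv2.INTER_CUBIC))
s=snap('scene','scene7')
s=snap('wrist','w7');W=cloud(s);x,y,z=W[...,0],W[...,1],W[...,2]
cv2.imwrite('pics/c10.png',cv2.resize(s['frame'][150:350,200:440][:,:,::-1],(720,600),interpolation=cv2.INTER_CUBIC))
m=(x>.45)&(x<.6)&(y>-.01)&(y<.2)&(z>.09)&(z<.15); c,n,k=fitplane(W[m]); print('floor',c,n,k,np.degrees(np.arctan2(n[0],n[2])))
E
```

```text
[0.5995 0.1005 0.3857] [ 0.1223  0.5192 -0.3446] 0.9945637439283088 [-0.0174  0.381   1.3004 -0.0003  1.4517 -1.5837]
floor [0.5529 0.0947 0.1125] [-0.032   0.0008  0.9995] 16041 -1.8344938344697441
```

View pics/c9.png

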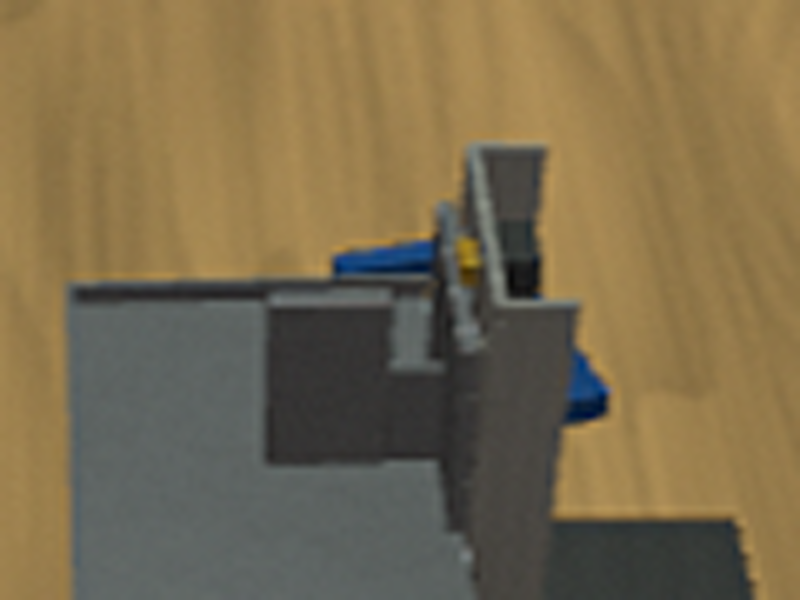

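View pics/c10.png

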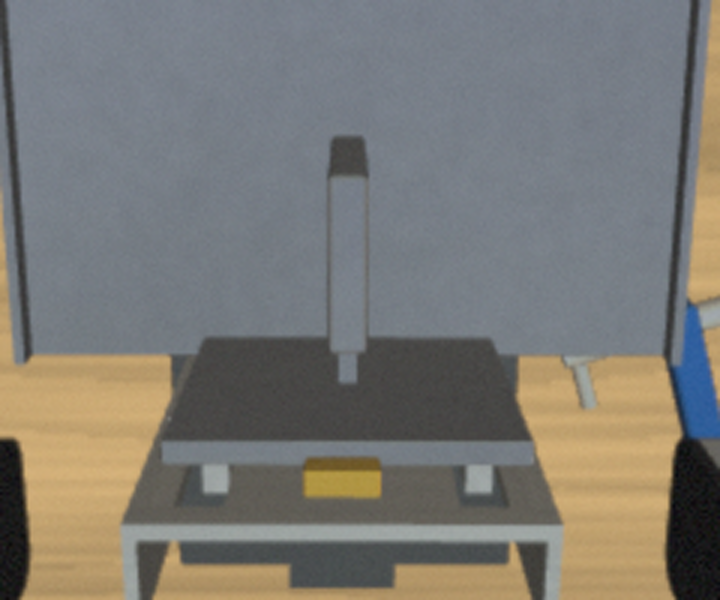

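View pics/scene7.png

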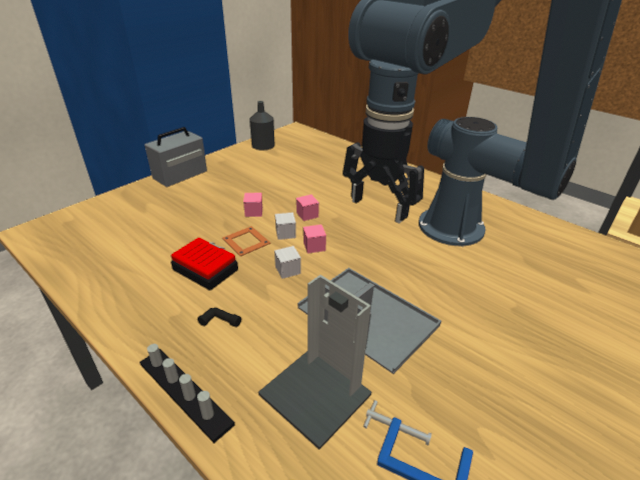

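```bash
python3 - <<'E'
from h import *
np.set_printoptions(precision=4,suppress=True)
s=load('w7');W=cloud(s);f=s['frame'].astype(int)
br=(f[...,0]>f[...,2]*2)&(f[...,0]>60); v,u=np.nonzero(br); k=(u>295)&(u<335)&(v>290)&(v<325)&(W[v,u,2]>.2); p=W[v[k],u[k]]
for r in range(295,324): print(r,W[r,312:318].mean(0),f[r,314])
E
```

```text
295 [0.6656 0.1004 0.2118] [71 70 69]
296 [0.6656 0.1004 0.2139] [77 77 76]
297 [0.6664 0.1004 0.2143] [117 123 123]
298 [0.6669 0.1004 0.2153] [119 127 131]
299 [0.668  0.1004 0.215 ] [115 121 128]
300 [0.6687 0.1004 0.2155] [119 124 131]
301 [0.6698 0.1003 0.2152] [116 122 126]
302 [nan nan nan] [108  99  83]
303 [0.6685 0.1004 0.2218] [108  88  50]
304 [0.6687 0.1004 0.2233] [113  90  43]
305 [0.6687 0.1004 0.2251] [112  90  43]
306 [0.6689 0.1004 0.2266] [116  92  39]
307 [0.6691 0.1004 0.228 ] [169 143  62]
308 [0.6701 0.1004 0.2279] [176 149  66]
309 [0.671  0.1004 0.2281] [175 148  66]
310 [0.6718 0.1004 0.2282] [175 148  65]
311 [0.6728 0.1004 0.2281] [174 148  66]
312 [0.6738 0.1004 0.2281] [174 147  63]
313 [0.6747 0.1004 0.2282] [174 146  64]
314 [0.6759 0.1004 0.2277] [175 149  70]
315 [0.6766 0.1004 0.2281] [142 126  76]
316 [0.6767 0.1004 0.2297] [109 102  84]
317 [nan nan nan] [98 96 88]
318 [0.6766 0.1004 0.2332] [97 94 86]
319 [0.6768 0.1004 0.2346] [95 90 86]
320 [0.6766 0.1004 0.2367] [95 94 87]
321 [0.6769 0.1004 0.2378] [97 92 87]
322 [0.6769 0.1004 0.2395] [96 92 86]
323 [0.6767 0.1004 0.2414] [101  99  92]
```

```bash
cat > fit.py <<'E'
import numpy as np
from scipy.optimize import least_squares
D=[([-1.3255,.52848,1.43396],[.25685,-.56901,.24931]),([-.308236,.238026,1.473143],[.5199,-.0486,.4001]),([.421488,.378775,1.461666],[.46886,.33268,.3285]),([-.024763,.432924,1.124249],[.64267,.09487,.4215]),([-.0174,.381,1.3004],[.5995,.1005,.3857])]
def f(p):
    o=[]
    a,L2,L3,H,lat,e=p
    for q,t in D:
        r=a+L2*np.sin(q[1])+L3*np.sin(q[1]+q[2])+e*np.cos(q[1]+q[2])
        z=H+L2*np.cos(q[1])+L3*np.cos(q[1]+q[2])-e*np.sin(q[1]+q[2])
        c,s=np.cos(q[0]),np.sin(q[0])
        o+=[t[0]-(r*c-lat*s),t[1]-(r*s+lat*c),t[2]-z]
    return np.r_[o, 1e-3*(p-np.array([0,.4,.4,0,.11,0]))]
s=least_squares(f,[0,.4,.4,0,.11,0]); print(s.x.round(4),np.abs(s.fun).max())
E
python3 fit.py
```

```text
[-5.000e-04  5.899e-01  3.925e-01 -9.000e-04  1.112e-01  1.185e-01] 0.001833559855767719
```

The catch is out by the full 8 mm: its front is at x=0.6687 and the upright face at 0.6767. It lies over the back plate top at z=0.215 with a gap of about 2.5 mm, so the shelf is locked. Next is a tilt test in free air to calibrate the wrist length.

{"op": "step_arm", "data": {
  "moves": [
    [-0.15,0,0,-3,-1,2,-1],
    [-0.3,0,0,-6,-2,4,-1],
    [-0.45,0,0,-9,-2,6,-1],
    [-0.6,0,0,-12,-2,8,-1],
    [-0.75,0,0,-15,-2,10,-1],
    [-0.9,0,0,-15,-2,10,-1],
    [-0.9,0,0,-15,-2,10,-1],
    [-0.9,0,0,-15,-2,10,-1]
  ]
}}

```text
t: 16.05
tcp_pos: [0.4981, -0.0452, 0.4048]
tool_rot: [0.669, 0.662, -0.237, -0.24]
force: [-0.0, -0.1, 0.6]
finger_gap: 1.0
```

```bash
python3 - <<'E'
from h import *
np.set_printoptions(precision=5,suppress=True)
t=sense();print(t['tcp_pos'],t['q'],t['qd'].max());print(R.from_quat(t['tool_rot']).as_matrix())
E
```

```text
[ 0.49809 -0.04516  0.40476] [-0.54751 -0.05455  2.09847  0.98247  0.49494 -2.85417] 0.01991445947979429
[[ 0.01068  0.77195 -0.63559]
 [ 0.99994 -0.00788  0.00724]
 [ 0.00058 -0.63563 -0.77199]]
```

```bash
cat > kin.py <<'E'
import numpy as np
from scipy.optimize import least_squares
from scipy.spatial.transform import Rotation as R
T=np.array([[-1,0,0],[0,0,1],[0,1,0]],float).T  # columns: tool x=-fx, tool y=fz, tool z=fy
T=np.stack([[-1,0,0],[0,0,1],[0,1,0]],1).astype(float)
def fk(q,p):
    a,L2,L3,h,lat,e,L6=p
    z1=R.from_euler('z',q[0]).as_matrix(); A=q[1]+q[2]
    w=z1@np.array([a+L2*np.sin(q[1])+L3*np.sin(A)+e*np.cos(A),lat,h+L2*np.cos(q[1])+L3*np.cos(A)-e*np.sin(A)])
    M=z1@R.from_euler('y',A).as_matrix()@R.from_euler('ZYZ',[q[3],q[4],q[5]]).as_matrix()
    return w+L6*M[:,2],M@T
LO=np.array([-3.08,-.75,.22,-1.43,0,-2.85]);HI=np.array([3.08,2.2,2.44,4.57,2.65,2.85])
P0=np.array([0,.59,.39,.2,.11,.12,.2])
def ik(p,Rm,par,seeds=60,q0=None,rng=np.random.default_rng(0)):
    sols=[]
    for i in range(seeds):
        s0=q0 if (q0 is not None and i==0) else LO+(HI-LO)*rng.random(6)
        s0=np.clip(s0,LO+.01,HI-.01)
        def f(q):
            pp,M=fk(q,par); return np.r_[(pp-p)*5,R.from_matrix(M.T@Rm).as_rotvec()]
        r=least_squares(f,s0,bounds=(LO+.03,HI-.03))
        if np.abs(r.fun).max()<1e-3 and not any(np.abs(r.x-s).max()<.05 for s in sols): sols.append(r.x)
    return sols
E
cat > fit.py <<'E'
from kin import *
import json
D=[([-1.3255,.52848,1.43396,0,1.18141,-.1785],[.25685,-.56901,.24931]),([-.308236,.238026,1.473143,0.001435,1.43182,-.836418],[.5199,-.0486,.4001]),([.421488,.378775,1.461666,.002796,1.3035,-1.20688],[.46886,.33268,.3285]),([-.024763,.432924,1.124249,-.00088,1.58361,-1.58841],[.64267,.09487,.4215]),([-.0174,.381,1.3004,-.0003,1.4517,-1.5837],[.5995,.1005,.3857]),([-.54751,-.05455,2.09847,.98247,.49494,-2.85417],[.49809,-.04516,.40476])]
f=lambda p: np.r_[np.concatenate([fk(q,p)[0]-t for q,t in D]),1e-3*(p-P0)]
s=least_squares(f,P0); print(s.x.round(4),np.abs(s.fun).max()); print(fk(D[-1][0],s.x)[1].round(4)); json.dump(s.x.tolist(),open('par.json','w'))
E
python3 fit.py
```

```text
[0.     0.588  0.3917 0.2741 0.111  0.1141 0.2777] 7.769207317823517e-05
[[ 1.070e-02  7.720e-01 -6.356e-01]
 [ 9.999e-01 -7.900e-03  7.200e-03]
 [ 6.000e-04 -6.356e-01 -7.720e-01]]
```

```bash
cat > plan1.py <<'E'
from kin import *; import json
par=json.load(open('par.json'))
np.set_printoptions(precision=2,suppress=True)
from h import toolR
for (X,Y) in [(.549,.0125),(.549,.188)]:
  for psi in [-90,-60,-30,0,30,60,90]:
    a=np.radians(psi); d=[np.cos(a),np.sin(a),0]; 
    for Z in [.142,.2]:
        res=ik(np.array([X,Y,Z]),toolR(d,[-np.sin(a),np.cos(a),0]),par,25)
        for s in res: 
            o=s[5]+np.pi*np.array([-1,1]); ok=any((o>-2.82)&(o<2.82))
            if ok: print((X,Y,Z),psi,s)
E
python3 plan1.py
```

```text
Traceback (most recent call last):
  File "plan1.py", line 9, in <module>
    res=ik(np.array([X,Y,Z]),toolR(d,[-np.sin(a),np.cos(a),0]),par,25)
  File "kin.py", line 21, in ik
    r=least_squares(f,s0,bounds=(LO+.03,HI-.03))
ValueError: Initial guess is outside of provided bounds
```

```bash
sed -i 's/LO+.01,HI-.01/LO+.04,HI-.04/' kin.py; time python3 plan1.py
```

```text
(0.549, 0.0125, 0.142) -90 [ 0.31  1.1   1.54 -1.3   1.72  1.09]
(0.549, 0.0125, 0.2) -90 [ 0.31  1.    1.57 -1.31  1.73  1.02]
(0.549, 0.0125, 0.142) -60 [0.32 1.09 1.9  4.51 1.54 1.42]
(0.549, 0.0125, 0.2) -60 [0.32 0.97 1.93 4.52 1.52 1.33]
(0.549, 0.0125, 0.142) -30 [0.13 1.21 2.23 3.81 1.81 1.76]
(0.549, 0.0125, 0.2) -30 [0.13 1.06 2.28 3.8  1.72 1.69]
(0.549, 0.0125, 0.142) 30 [-0.73  1.23  2.26  1.87  1.68  1.24]
(0.549, 0.0125, 0.2) 30 [-0.73  1.07  2.3   1.88  1.64  1.35]
(0.549, 0.0125, 0.142) 60 [-0.75  1.09  1.93  1.35  1.6   1.69]
(0.549, 0.0125, 0.2) 60 [-0.75  0.97  1.96  1.35  1.62  1.78]
(0.549, 0.0125, 0.142) 90 [-0.63  1.1   1.57  0.99  1.84  1.96]
(0.549, 0.0125, 0.2) 90 [-0.63  1.    1.6   1.01  1.88  2.03]
(0.549, 0.188, 0.142) -90 [ 0.55  1.16  1.26 -1.14  1.92  0.93]
(0.549, 0.188, 0.2) -90 [ 0.55  1.07  1.29 -1.16  1.95  0.86]
(0.549, 0.188, 0.142) -30 [0.56 1.1  1.98 4.23 1.54 1.51]
(0.549, 0.188, 0.2) -30 [0.56 0.97 2.01 4.24 1.5  1.43]
(0.549, 0.188, 0.142) 0 [0.26 1.23 2.27 3.42 1.92 1.67]
(0.549, 0.188, 0.2) 0 [0.26 1.08 2.31 3.41 1.81 1.64]
(0.549, 0.188, 0.142) 30 [-0.21  1.27  2.31  2.36  1.89  1.27]
(0.549, 0.188, 0.2) 30 [-0.21  1.12  2.36  2.38  1.82  1.34]
(0.549, 0.188, 0.142) 60 [-0.4   1.12  2.06  1.7   1.58  1.52]
(0.549, 0.188, 0.2) 60 [-0.4   0.99  2.1   1.7   1.56  1.62]
(0.549, 0.188, 0.142) 90 [-0.36  1.08  1.71  1.23  1.69  1.9 ]
(0.549, 0.188, 0.2) 90 [-0.36  0.98  1.74  1.24  1.72  1.97]
real	0m48.489s
user	0m48.812s
sys	0m0.124s
```

```bash
python3 - <<'E'
from h import *
rows([((0.50,-0.06,.40),down(85)),((.50,-.1,.38),down(45))])
E
```

```text
11
[[0.147,0.012,0.006,-0.25,0.08,0.04,-1.0],[0.294,0.024,0.011,-0.49,0.15,0.08,-1.0],[0.441,0.036,0.017,-0.74,0.23,0.12,-1.0],[0.588,0.048,0.023,-0.99,0.31,0.16,-1.0],[0.735,0.059,0.029,-1.23,0.38,0.2,-1.0],[0.882,0.071,0.034,-1.48,0.46,0.24,-1.0],[0.878,0.202,0.096,-2.28,0.72,0.54,-1.0],[0.872,0.332,0.157,-3.08,0.98,0.84,-1.0],[0.863,0.462,0.219,-3.88,1.24,1.14,-1.0],[0.851,0.593,0.28,-4.68,1.5,1.45,-1.0],[0.836,0.723,0.342,-5.48,1.76,1.75,-1.0]]
```

{"op": "step_arm", "data": {
  "moves": [
    [0.147,0.012,0.006,-0.3,0.1,0,-1],
    [0.294,0.024,0.011,-0.5,0.2,0.1,-1],
    [0.441,0.036,0.017,-0.7,0.2,0.1,-1],
    [0.588,0.048,0.023,-1,0.3,0.2,-1],
    [0.735,0.06,0.029,-1.2,0.4,0.2,-1],
    [0.882,0.071,0.034,-1.5,0.5,0.2,-1],
    [0.878,0.2,0.096,-2.3,0.7,0.5,-1],
    [0.872,0.332,0.157,-3.1,1,0.8,-1],
    [0.863,0.462,0.219,-3.9,1.2,1.1,-1],
    [0.851,0.593,0.28,-4.7,1.5,1.5,-1],
    [0.836,0.723,0.342,-5.5,1.8,1.8,-1],
    [0.836,0.723,0.342,-5.5,1.8,1.8,-1]
  ]
}}

```text
t: 17.55
tcp_pos: [0.5003, -0.1009, 0.3785]
tool_rot: [0.653, 0.27, -0.273, -0.653]
force: [0.2, 0.4, 0.1]
finger_gap: 0.998
```

```bash
python3 - <<'E'
from h import *
print(sense()['q'].round(2))
rows([((0.50,-.22,.30),down(-25))])
E
```

```text
[-0.42  0.24  1.53 -0.    1.37 -1.2 ]
8
[[0.0,0.153,-0.0,-1.06,0.98,-1.05,-1.0],[0.0,0.306,-0.001,-2.11,1.97,-2.1,-1.0],[0.0,0.459,-0.001,-3.17,2.95,-3.15,-1.0],[0.001,0.612,-0.002,-4.22,3.93,-4.2,-1.0],[0.001,0.765,-0.002,-5.28,4.92,-5.24,-1.0],[0.001,0.918,-0.003,-6.33,5.9,-6.29,-1.0],[0.001,1.071,-0.003,-7.39,6.88,-7.34,-1.0],[0.001,1.224,-0.003,-8.44,7.87,-8.39,-1.0]]
```

{"op": "step_arm", "data": {
  "moves": [
    [0,0.153,0,-1.1,1,-1,-1],
    [0,0.306,0,-2.1,2,-2.1,-1],
    [0,0.46,0,-3.2,3,-3.1,-1],
    [0,0.61,0,-4.2,3.9,-4.2,-1],
    [0,0.765,0,-5.3,4.9,-5.2,-1],
    [0,0.92,0,-6.3,5.9,-6.3,-1],
    [0,1.07,0,-7.4,6.9,-7.3,-1],
    [0,1.224,0,-8.4,7.9,-8.4,-1],
    [0,1.224,0,-8.4,7.9,-8.4,-1]
  ]
}}

```text
t: 18.68
tcp_pos: [0.5004, -0.2203, 0.2988]
tool_rot: [0.692, -0.153, 0.15, -0.69]
force: [0.3, -0.7, 1.0]
finger_gap: 1.0
```

```bash
cat >> h.py <<'E'
def cups(s,zlo=.052,zhi=.065,amin=300):
    W=cloud(s);z=W[...,2];f=s['frame'].astype(int)
    m=(z>zlo)&(z<zhi)&(W[...,0]>.2)&(W[...,0]<1)
    n,l,st,c=cv2.connectedComponentsWithStats(m.astype(np.uint8))
    for i in range(1,n):
        if st[i,4]>amin:
            k=l==i;p=W[k];r=cv2.minAreaRect((p[:,:2]*1000).astype(np.float32))
            print(c[i].round(),st[i,4],f[k].mean(0).round(),np.median(p[:,2]).round(4),np.round(r[0],1),np.round(r[1],1),round(r[2],1))
E
python3 - <<'E'
from h import *
s=snap('wrist','w8'); cups(s); print(sense()['tcp_pos'],sense()['q'].round(2))
E
```

```text
[329. 204.] 2980 [180. 181. 193.] 0.0585 [ 512.2 -224.7] [56.6 56.1] 65.5
[519. 276.] 11468 [201.  34.  25.] 0.0578 [ 663.6 -389.8] [111.3 143.7] 7.3
[227. 270.] 2624 [216. 138. 156.] 0.0584 [ 381.8 -245.2] [57.6 56.3] 56.5
[282. 346.] 2192 [175. 176. 181.] 0.0585 [ 393.5 -355.5] [58.5 55.9] 53.4
[211. 395.] 946 [200. 116. 134.] 0.0583 [ 279.3 -383. ] [57.5 37.3] 69.2
[ 0.50046117 -0.21973539  0.29927588] [-0.62  0.37  1.57 -0.    1.21 -0.18]
```

View pics/w8.png

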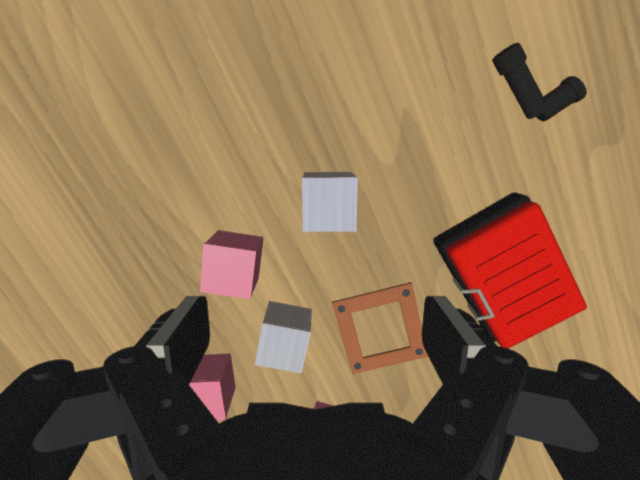

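```bash
python3 - <<'E'
from h import *
rows([((.512,-.225,.12),down(-24.5)),((.512,-.225,.036),down(-24.5))],nper=[4,3])
E
```

```text
7
[[0.001,-0.001,-0.001,0.33,4.48,0.01,-1.0],[0.001,-0.002,-0.002,0.67,8.96,0.03,-1.0],[0.002,-0.003,-0.003,1.0,13.44,0.04,-1.0],[0.003,-0.004,-0.004,1.33,17.92,0.06,-1.0],[0.003,-0.004,-0.004,1.34,20.72,0.07,-1.0],[0.003,-0.004,-0.004,1.35,23.52,0.07,-1.0],[0.003,-0.004,-0.004,1.36,26.32,0.08,-1.0]]
```

{"op": "step_arm", "data": {
  "moves": [
    [0,0,0,0.4,4.5,0,-1],
    [0,0,0,0.8,9,0,-1],
    [0,0,0,1.3,13.5,0.1,-1],
    [0,0,0,1.3,18,0.1,-1],
    [0,0,0,1.3,21,0.1,-1],
    [0,0,0,1.3,24,0.1,-1],
    [0,0,0,1.3,26.3,0.1,-1],
    [0,0,0,1.3,26.3,0.1,-1],
    [0,0,0,1.3,26.3,0.1,1],
    [0,0,0,1.3,26.3,0.1,1],
    [0,0,0,1.3,26.3,0.1,1],
    [0,0,0,1.3,26.3,0.1,1]
  ],
  "grip_force": 30
}}

```text
t: 20.23
tcp_pos: [0.5125, -0.225, 0.0377]
tool_rot: [0.692, -0.152, 0.151, -0.69]
force: [-0.0, 0.9, 6.0]
finger_gap: 0.653
```

```bash
python3 - <<'E'
from h import *
s=load('w7');W=cloud(s);x,y,z=W[...,0],W[...,1],W[...,2]
# rims in w7
m=(x>.48)&(x<.53)&(y>0)&(y<.2)&(z>.115)&(z<.13); p=W[m]; print('front rim',len(p),p.min(0).round(4),np.median(p,0).round(4),p.max(0).round(4))
s=load('w7')
for r in range(60,110,4): print(r,W[r,300].round(4))
for c in list(range(190,212,2))+list(range(420,442,2)): print(c,W[200,c].round(4))
rows([((.512,-.225,.26),down(-24.5)),((.549,.0125,.26),down(-.3))],g=1,nper=[4,5])
E
```

```text
front rim 944 [5.044e-01 4.000e-04 1.150e-01] [0.5068 0.1045 0.1208] [0.5092 0.1998 0.123 ]
60 [ 0.4369  0.0823 -0.0013]
64 [0.4421 0.0823 0.0014]
68 [0.4467 0.0822 0.0011]
72 [0.4515 0.0821 0.0013]
76 [4.56e-01 8.20e-02 2.00e-04]
80 [4.608e-01 8.190e-02 3.000e-04]
84 [0.4658 0.0819 0.0019]
88 [0.4705 0.0818 0.0006]
92 [0.4753 0.0817 0.0005]
96 [4.802e-01 8.160e-02 2.000e-04]
100 [0.4852 0.0816 0.0013]
104 [4.901e-01 8.150e-02 2.000e-04]
108 [0.4951 0.0814 0.0018]
190 [ 0.617  -0.0762  0.001 ]
192 [ 0.6169 -0.0732  0.0017]
194 [ 0.6172 -0.0709  0.    ]
196 [ 0.6174 -0.0685 -0.0014]
198 [ 0.617  -0.0649  0.001 ]
200 [ 0.5956 -0.0223  0.1231]
202 [ 0.5954 -0.0199  0.124 ]
204 [ 0.5964 -0.0195  0.1185]
206 [ 0.5974 -0.0191  0.1128]
208 [ 0.5974 -0.0167  0.1132]
210 [ 0.5969 -0.0138  0.1156]
420 [0.5985 0.2163 0.1132]
422 [0.5983 0.2182 0.1143]
424 [0.5984 0.2206 0.1135]
426 [0.5985 0.2229 0.113 ]
428 [0.5972 0.2228 0.1204]
430 [0.5966 0.2238 0.1241]
432 [0.5966 0.226  0.1239]
434 [0.6186 0.2688 0.0008]
436 [0.6186 0.2714 0.0012]
438 [0.6186 0.2743 0.0011]
440 [0.6186 0.2771 0.0013]
10
[[0.001,-0.001,-0.0,-0.01,-4.45,-0.02,1.0],[0.001,-0.001,-0.0,-0.02,-8.89,-0.04,1.0],[0.002,-0.002,-0.0,-0.04,-13.34,-0.06,1.0],[0.003,-0.002,-0.001,-0.05,-17.79,-0.08,1.0],[0.003,-0.003,-0.001,-0.06,-22.23,-0.09,1.0],[0.003,-0.088,-0.001,-1.37,-22.25,4.53,1.0],[0.003,-0.172,-0.001,-2.68,-22.26,9.16,1.0],[0.003,-0.256,-0.001,-3.99,-22.28,13.78,1.0],[0.003,-0.341,-0.001,-5.3,-22.29,18.41,1.0],[0.003,-0.425,-0.001,-6.61,-22.31,23.03,1.0]]
```

{"op": "step_arm", "data": {
  "moves": [
    [0,0,0,0,-4.4,0,1],
    [0,0,0,0,-9,0,1],
    [0,0,0,0,-13.5,0,1],
    [0,0,0,0,-18,0,1],
    [0,0,0,-0.1,-22,-0.1,1],
    [0,-0.088,0,-1.4,-22.2,4.5,1],
    [0,-0.172,0,-2.7,-22.2,9.2,1],
    [0,-0.256,0,-4,-22.2,13.8,1],
    [0,-0.34,0,-5.3,-22.2,18.4,1],
    [0,-0.425,0,-6.6,-22.2,23,1],
    [0,-0.425,0,-6.6,-22.2,23,1]
  ]
}}

```text
t: 21.6
tcp_pos: [0.5483, 0.0153, 0.2588]
tool_rot: [0.708, -0.001, -0.001, -0.706]
force: [-0.5, -0.8, -1.8]
finger_gap: 0.649
```

```bash
python3 - <<'E'
from h import *
rows([((.5495,.013,.16),down(-.3))],g=1,nper=[3])
print(sense()['q'].round(2),sense()['force'],sense()['finger_gap'])
E
```

```text
3
[[0.001,0.002,-0.001,0.05,3.29,-0.07,1.0],[0.001,0.003,-0.002,0.1,6.59,-0.14,1.0],[0.002,0.005,-0.003,0.15,9.88,-0.21,1.0]]
[-0.17  0.42  1.61 -0.    1.11 -0.17] [-0.52080928 -0.81366536 -1.78344682] 0.6492299190607861
```

{"op": "step_arm", "data": {
  "moves": [
    [0,0,0,0,4,-0.1,1],
    [0,0,-0.015,0.1,8,-0.2,1],
    [0,0,-0.032,0.15,10,-0.2,1],
    [0,0,-0.032,0.15,10.6,-0.2,1],
    [0,0,-0.032,0.15,10.7,-0.2,1],
    [0,0,-0.032,0.15,10.7,-0.2,1]
  ]
}}

```text
t: 22.35
tcp_pos: [0.5503, 0.0125, 0.1528]
tool_rot: [0.708, 0.011, 0.011, -0.706]
force: [0.4, -0.0, -0.3]
finger_gap: 0.653
```

```bash
python3 - <<'E'
from h import *
print(sense()['tcp_pos'],sense()['force'],sense()['finger_gap'])
E
```

```text
[0.55032144 0.01254194 0.15283474] [ 0.4321195  -0.02414074 -0.2749305 ] 0.6530227473754789
```

{"op": "step_arm", "data": {
  "moves": [
    [0,0,0,0,0.15,0,1],
    [0,0,0,0,0.25,0,1],
    [0,0,0,0,0.25,0,1]
  ]
}}

```text
t: 22.72
tcp_pos: [0.5504, 0.0126, 0.1505]
tool_rot: [0.708, 0.011, 0.011, -0.706]
force: [-1.0, -0.1, -0.4]
finger_gap: 0.651
```

{"op": "step_arm", "data": {
  "moves": [
    [0,0,0,0,0.1,0,1],
    [0,0,0,0,0.15,0,1],
    [0,0,0,0,0.15,0,1]
  ]
}}

```text
t: 23.1
tcp_pos: [0.5506, 0.0126, 0.1494]
tool_rot: [0.708, 0.011, 0.011, -0.706]
force: [-0.6, -0.3, 3.2]
finger_gap: 0.651
```

{"op": "step_arm", "data": {
  "moves": [
    [0,0,0,0,0,0,1],
    [0,0,0,0,0,0,0],
    [0,0,0,0,0,0,-1],
    [0,0,0,0,0,0,-1],
    [0,0,0,0,0,0,-1],
    [0,0,0,0,-1,0,-1],
    [0,0,0,0,-5,0,-1],
    [0,0,0,0,-10,0,-1],
    [0,0,0,0,-14,-3,-1],
    [0,0,0,0,-15,-6,-1],
    [0,0,0,0,-15,-6,-1]
  ]
}}

```text
t: 24.48
tcp_pos: [0.5465, -0.0486, 0.3016]
tool_rot: [0.708, 0.011, 0.014, -0.706]
force: [0.2, 0.1, -0.1]
finger_gap: 0.996
```

```bash
cat > chk.py <<'E'
from h import *; from kin import *; import json
par=json.load(open('par.json'))
def track(wps,n=10):
    t=sense();q=t['q'].copy();pp=t['tcp_pos'];Rp=R.from_quat(t['tool_rot']).as_matrix()
    for p,Rm in wps:
        p=np.array(p);rv=R.from_matrix(Rp.T@Rm).as_rotvec()
        for k in range(1,n+1):
            q=least_squares(lambda x:np.r_[(fk(x,par)[0]-(pp+(p-pp)*k/n))*5,R.from_matrix(fk(x,par)[1].T@Rp@R.from_rotvec(rv*k/n).as_matrix()).as_rotvec()],q).x
        print(p,q.round(2),'OK' if np.all((q>LO)&(q<HI)) else 'LIMIT',np.abs(fk(q,par)[0]-p).max().round(4))
        pp,Rp=p,Rm
e=.032; JX=[1,0,e]
E
python3 - <<'E'
from chk import *
print(sense()['q'].round(2))
s=snap('wrist','w9')
W=[((.55,-.09,.30),toolR([0,1,0],JX)),((.55,-.065,.145),toolR([0,1,0],JX)),((.55,.013,.145),toolR([0,1,0],JX))]
track(W); rows(W[:1])
E
```

```text
[-0.3   0.35  1.59  0.01  1.17 -0.3 ]
[ 0.55 -0.09  0.3 ] [-0.76  0.87  1.47  0.99  2.09 -0.96] OK 0.0
[ 0.55  -0.065  0.145] [-0.73  1.11  1.47  0.92  1.93 -1.16] OK 0.0
[0.55  0.013 0.145] [-0.63  1.09  1.57  0.99  1.85 -1.21] OK 0.0
10
[[0.157,-0.0,0.0,0.04,0.01,-0.43,-1.0],[0.315,-0.0,0.001,0.09,0.01,-0.85,-1.0],[0.472,-0.0,0.001,0.13,0.02,-1.28,-1.0],[0.629,-0.0,0.001,0.18,0.02,-1.7,-1.0],[0.787,-0.001,0.001,0.22,0.03,-2.13,-1.0],[0.944,-0.001,0.002,0.26,0.04,-2.56,-1.0],[1.101,-0.001,0.002,0.31,0.04,-2.98,-1.0],[1.259,-0.001,0.002,0.35,0.05,-3.41,-1.0],[1.416,-0.001,0.002,0.4,0.05,-3.84,-1.0],[1.573,-0.001,0.003,0.44,0.06,-4.26,-1.0]]
```

View pics/w9.png

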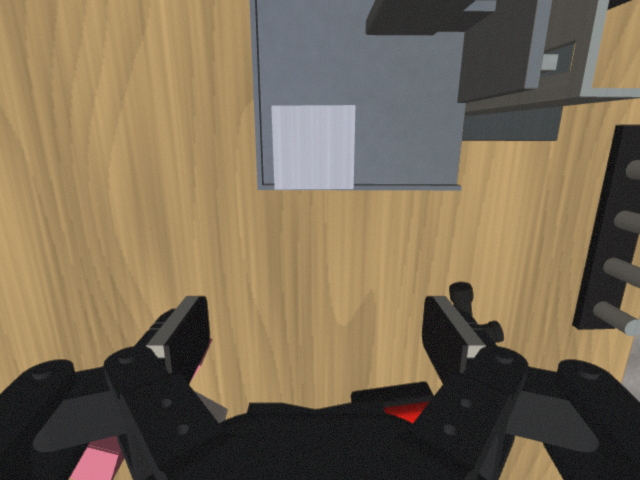

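The cup stands mouth down and square on the shelf at (313,147). Now I go horizontal for the flip grasp.

{"op": "step_arm", "data": {
  "moves": [
    [0.157,0,0,0,0,-0.4,-1],
    [0.315,0,0,0.1,0,-0.9,-1],
    [0.472,0,0,0.1,0,-1.3,-1],
    [0.63,0,0,0.2,0,-1.7,-1],
    [0.787,0,0,0.2,0,-2.1,-1],
    [0.944,0,0,0.3,0,-2.6,-1],
    [1.1,0,0,0.3,0,-3,-1],
    [1.26,0,0,0.35,0,-3.4,-1],
    [1.416,0,0,0.4,0,-3.8,-1],
    [1.573,0,0,0.4,0.1,-4.3,-1],
    [1.573,0,0,0.4,0.1,-4.3,-1],
    [1.573,0,0,0.4,0.1,-4.3,-1]
  ]
}}

```text
t: 26.02
tcp_pos: [0.5498, -0.0896, 0.2997]
tool_rot: [-0.001, -0.016, -0.001, 1.0]
force: [-0.0, -0.3, 0.8]
finger_gap: 0.999
```

```bash
python3 - <<'E'
from chk import *
print(sense()['q'].round(2))
cups(load('w9'),.155,.185)
rows([((.55,-.068,.145),toolR([0,1,0],JX))],nper=[6])
E
```

```text
[-0.76  0.87  1.47  0.99  2.09 -0.96]
[468.  39.] 4172 [59. 58. 57.] 0.1694 [657.3  81.6] [ 49.3 137.7] 56.7
[313. 146.] 6816 [179. 181. 194.] 0.1703 [549.8  13.1] [56.3 55.9] 0.0
6
[[0.0,0.0,0.0,-0.08,0.37,-2.58,-1.0],[0.001,0.0,0.0,-0.16,0.73,-5.15,-1.0],[0.001,0.0,0.001,-0.24,1.1,-7.73,-1.0],[0.001,0.001,0.001,-0.33,1.46,-10.31,-1.0],[0.002,0.001,0.001,-0.41,1.83,-12.89,-1.0],[0.002,0.001,0.001,-0.49,2.19,-15.46,-1.0]]
```

{"op": "step_arm", "data": {
  "moves": [
    [0,0,0,-0.1,0.4,-2.6,-1],
    [0,0,0,-0.2,0.7,-5.2,-1],
    [0,0,0,-0.2,1.1,-7.7,-1],
    [0,0,0,-0.3,1.5,-10.3,-1],
    [0,0,0,-0.4,1.8,-12.9,-1],
    [0,0,0,-0.5,2.2,-15.4,-1],
    [0,0,0,-0.5,2.2,-15.4,-1],
    [0,0,0,-0.5,2.2,-15.4,-1]
  ]
}}

```text
t: 27.02
tcp_pos: [0.5503, -0.068, 0.1472]
tool_rot: [-0.002, -0.018, -0.0, 1.0]
force: [-0.2, 0.3, 0.4]
finger_gap: 0.998
```

```bash
python3 - <<'E'
from chk import *
t=sense();print(t['q'].round(2),t['force'])
s=snap('side','side10');cv2.imwrite('pics/c11.png',cv2.resize(s['frame'][150:300,260:460][:,:,::-1],(800,600),interpolation=cv2.INTER_CUBIC))
s=snap('wrist','w10')
rows([((.5498,.013,.145),toolR([0,1,0],JX))],nper=[4])
E
```

```text
[-0.73  1.1   1.47  0.92  1.94 -1.16] [-0.22229518  0.28592287  0.39041486]
4
[[0.001,0.001,0.0,-0.02,2.03,-0.05,-1.0],[0.002,0.002,0.001,-0.03,4.06,-0.09,-1.0],[0.003,0.002,0.001,-0.05,6.09,-0.14,-1.0],[0.004,0.003,0.001,-0.06,8.12,-0.18,-1.0]]
```

View pics/c11.png

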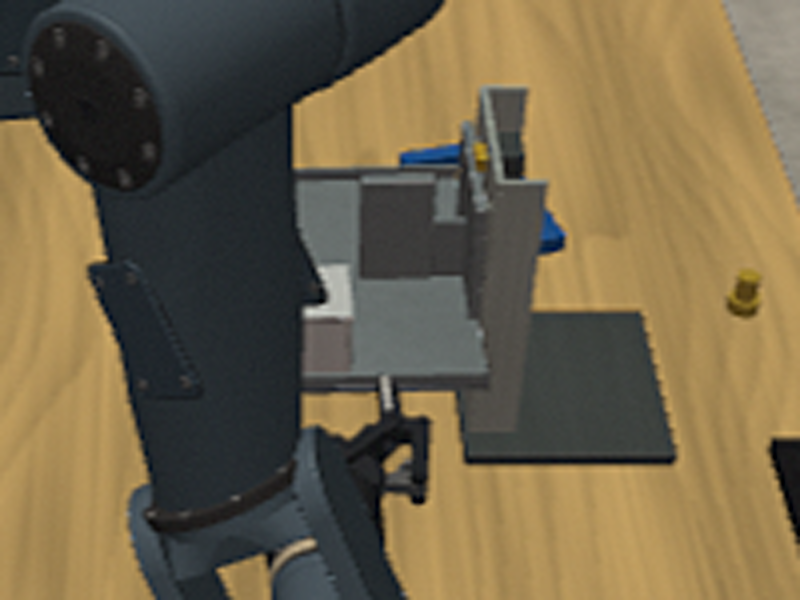

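View pics/w10.png

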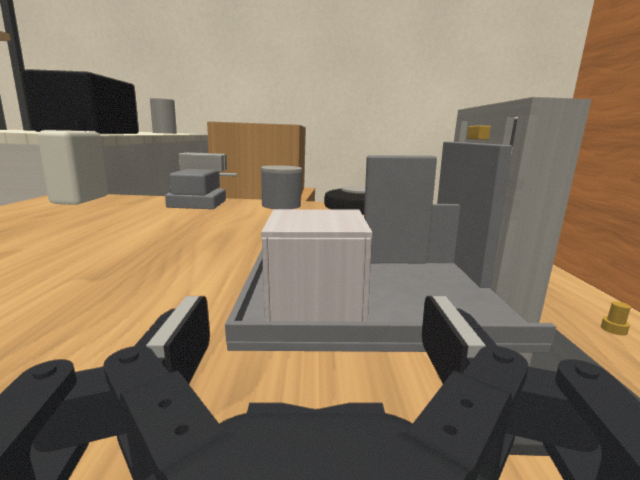

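{"op": "step_arm", "data": {
  "moves": [
    [0,0,0,0,2,0,-1],
    [0,0,0,0,4,-0.1,-1],
    [0,0,0,-0.1,6,-0.1,-1],
    [0,0,0,-0.1,8.1,-0.1,-1],
    [0,0,0,-0.1,8.1,-0.1,-1],
    [0,0,0,-0.1,8.1,-0.1,1],
    [0,0,0,-0.1,8.1,-0.1,1],
    [0,0,0,-0.1,8.1,-0.1,1],
    [0,0,0,-0.1,8.1,-0.1,1]
  ]
}}

```text
t: 28.25
tcp_pos: [0.5496, 0.0123, 0.1457]
tool_rot: [-0.002, -0.018, -0.001, 1.0]
force: [0.3, 0.0, -0.1]
finger_gap: 0.652
```

```bash
python3 - <<'E'
from chk import *
t=sense();print(t['tcp_pos'],t['q'].round(2),t['force'],t['finger_gap'])
E
```

```text
[0.54956327 0.01226405 0.14567609] [-0.63  1.09  1.58  0.99  1.84 -1.21] [ 0.28278462  0.02188844 -0.05398362] 0.6520811595113141
```

{"op": "step_arm", "data": {
  "moves": [
    [0,0,0,0,0,2,1],
    [0,0,0,0,0,5,1],
    [0,0,0,0,0,8,1],
    [0,0.17,0,0,0,8,1],
    [0,0.34,0,0,0,8,1],
    [0,0.51,0,0,0,8,1],
    [0,0.68,0,0,0,8,1],
    [0,0.85,0,0,0,8,1],
    [0,1.02,0,0,0,8,1],
    [0,1.19,0,0,0,8,1],
    [0,1.36,0,0,0,8,1],
    [0,1.53,0,0,0,8,1]
  ]
}}

```text
t: 29.75
tcp_pos: [0.5465, 0.0126, 0.2268]
tool_rot: [-0.001, 0.681, -0.002, 0.732]
force: [0.2, -1.3, -0.9]
finger_gap: 0.654
```

```bash
python3 - <<'E'
from chk import *
t=sense();print(t['tcp_pos'],t['q'].round(2),t['force'],t['finger_gap'])
W=[((.5495,.013,.215),toolR([0,1,0],[0.05,0,-1])),((.5495,.013,.215),toolR([0,1,0],[-1,0,-e]))]
track(W); rows(W,g=1)
E
```

```text
[0.54652161 0.01262163 0.22678144] [-0.64  0.95  1.61  1.02  1.9   0.41] [ 0.20393924 -1.28891593 -0.8938436 ] 0.6540377616722869
[0.5495 0.013  0.215 ] [-0.63  0.97  1.6   1.02  1.89  0.43] OK 0.0
[0.5495 0.013  0.215 ] [-0.63  0.97  1.6   1.02  1.89  2.01] OK 0.0
11
[[-0.001,0.021,0.005,1.2,0.04,0.21,1.0],[-0.002,0.18,0.005,1.2,0.04,0.21,1.0],[-0.002,0.339,0.004,1.2,0.04,0.21,1.0],[-0.003,0.498,0.004,1.2,0.04,0.21,1.0],[-0.003,0.657,0.004,1.2,0.04,0.21,1.0],[-0.003,0.816,0.004,1.2,0.04,0.21,1.0],[-0.004,0.975,0.004,1.2,0.04,0.21,1.0],[-0.004,1.134,0.003,1.2,0.04,0.21,1.0],[-0.004,1.292,0.003,1.2,0.04,0.21,1.0],[-0.005,1.451,0.003,1.2,0.04,0.21,1.0],[-0.005,1.61,0.003,1.2,0.04,0.21,1.0]]
```

{"op": "step_arm", "data": {
  "moves": [
    [0,0.18,0,0.3,0,0.3,1],
    [0,0.34,0,0.3,0,0.3,1],
    [0,0.5,0,0.3,0,0.3,1],
    [0,0.66,0,0.3,0,0.3,1],
    [0,0.82,0,0.3,0,0.3,1],
    [0,0.98,0,0.3,0,0.3,1],
    [0,1.13,0,0.3,0,0.3,1],
    [0,1.29,0,0.3,0,0.3,1],
    [0,1.45,0,0.3,0,0.3,1],
    [0,1.61,0,0.3,0,0.3,1],
    [0,1.61,0,0.3,0,0.3,1]
  ]
}}

```text
t: 31.12
tcp_pos: [0.5496, 0.0126, 0.225]
tool_rot: [0.001, 1.0, -0.003, 0.017]
force: [-0.0, -0.8, -1.6]
finger_gap: 0.65
```

```bash
python3 - <<'E'
from chk import *
t=sense();print(t['tcp_pos'],t['q'].round(2),t['force'],t['finger_gap'],R.from_quat(t['tool_rot']).as_matrix().round(3).tolist())
s=snap('scene','scene11')
s=snap('wrist','w11')
W=[((.5495,.013,.145),toolR([0,1,0],[-1,0,-e]))]
rows(W,g=1,nper=[4])
E
```

```text
[0.54958265 0.01261344 0.22500793] [-0.63  0.95  1.61  1.02  1.9   2.03] [-0.02490345 -0.76010329 -1.6101669 ] 0.6499790083656921 [[-0.999, 0.002, 0.035], [0.001, 1.0, -0.005], [-0.035, -0.005, -0.999]]
4
[[-0.001,0.001,-0.0,0.07,0.02,1.99,1.0],[-0.003,0.002,-0.001,0.15,0.04,3.98,1.0],[-0.004,0.002,-0.001,0.22,0.06,5.97,1.0],[-0.005,0.003,-0.002,0.29,0.08,7.96,1.0]]
```

View pics/scene11.png

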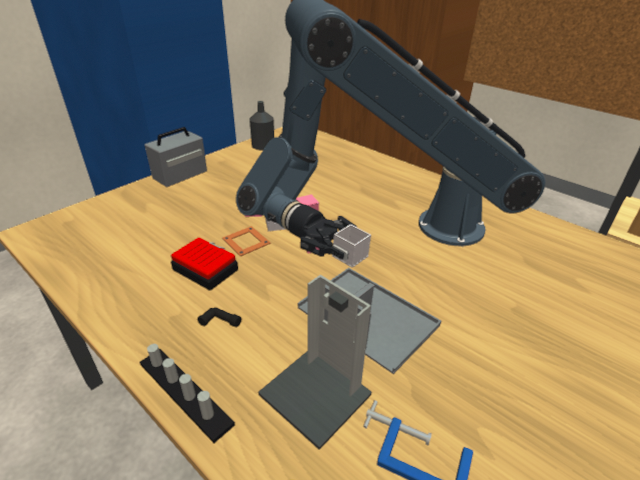

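View pics/w11.png

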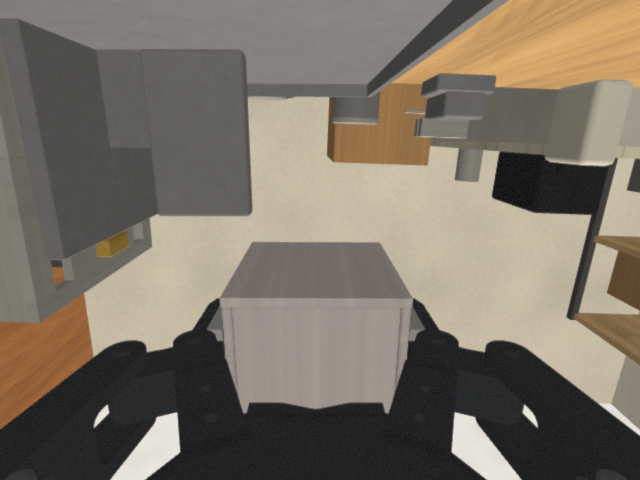

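The cup is flipped mouth up and held. I'll pitch 5° so the knuckles clear the side rim, then lower until contact.

{"op": "step_arm", "data": {
  "moves": [
    [0.03,0,0,0,0,2,1],
    [0.06,0,0,0.1,0,4,1],
    [0.087,0,0,0.1,0,6,1],
    [0.087,0,0,0.2,0,7.5,1],
    [0.087,0,0,0.3,0,8,1],
    [0.087,0,0,0.3,0,8,1],
    [0.087,0,0,0.3,0,8,1]
  ]
}}

```text
t: 32.1
tcp_pos: [0.5495, 0.0121, 0.1449]
tool_rot: [0.002, 0.999, -0.046, 0.018]
force: [0.1, -0.1, -1.4]
finger_gap: 0.651
```

```bash
python3 - <<'E'
from chk import *
t=sense();print(t['tcp_pos'],t['force'],R.from_quat(t['tool_rot']).as_matrix().round(3).tolist())
s=snap('scene','scene12');cv2.imwrite('pics/c12.png',cv2.resize(s['frame'][200:350,270:470][:,:,::-1],(800,600),interpolation=cv2.INTER_CUBIC))
E
```

```text
[0.54953809 0.01214035 0.14491049] [ 0.10603135 -0.14265736 -1.4372462 ] [[-0.999, 0.005, 0.035], [0.002, 0.996, -0.092], [-0.036, -0.092, -0.995]]
```

View pics/c12.png

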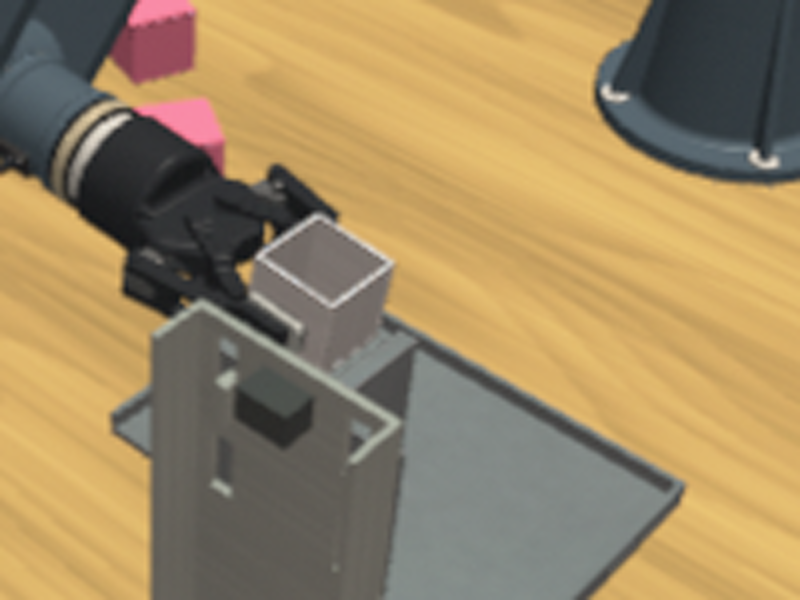

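{"op": "step_arm", "data": {
  "moves": [
    [0,0,0,0,0.02,0.3,1],
    [0,0,0,0,0.04,0.4,1],
    [0,0,0,0,0.04,0.45,1],
    [0,0,0,0,0.04,0.45,1]
  ]
}}

```text
t: 32.65
tcp_pos: [0.5498, 0.0121, 0.1405]
tool_rot: [0.002, 0.999, -0.046, 0.018]
force: [-0.9, 0.6, -1.4]
finger_gap: 0.654
```

{"op": "step_arm", "data": {
  "moves": [
    [0,0,0,0,0,0.1,1],
    [0,0,0,0,0.01,0.15,1],
    [0,0,0,0,0.01,0.15,1]
  ]
}}

```text
t: 33.02
tcp_pos: [0.5498, 0.0121, 0.1389]
tool_rot: [0.002, 0.999, -0.046, 0.018]
force: [-0.4, 0.6, -0.6]
finger_gap: 0.653
```

{"op": "step_arm", "data": {
  "moves": [
    [0,0,0,0,0,0.05,1],
    [0,0,0,0,0,0.05,0.2],
    [0,0,0,0,0,0,-0.5],
    [0,0,0,0,0,0,-1],
    [0,0,0,0,0,0,-1],
    [0,0,0,0,0,0,-1],
    [0,0,0,0,-2,-0.2,-1],
    [0,0,0,0,-5,-0.5,-1],
    [0,0,0,0,-9,-1,-1],
    [0,0,0,0,-11,-4,-1],
    [0,0,0,0,-11,-8,-1],
    [0,0,0,0,-11,-12,-1]
  ]
}}

```text
t: 34.52
tcp_pos: [0.5448, -0.0883, 0.2697]
tool_rot: [0.003, 0.999, -0.046, 0.018]
force: [-0.0, -0.1, -0.1]
finger_gap: 1.0
```

```bash
python3 - <<'E'
from chk import *
t=sense();print(t['tcp_pos'],t['q'].round(2),t['force'],R.from_quat(t['tool_rot']).as_matrix().round(3).tolist())
s=snap('scene','scene13');cv2.imwrite('pics/c13.png',cv2.resize(s['frame'][180:350,220:447][:,:,::-1],(800,600),interpolation=cv2.INTER_CUBIC))
cups(s,.16,.18,20); cups(s,.045,.065,150)
E
```

```text
[ 0.54483955 -0.08831331  0.26970793] [-0.76  0.87  1.49  0.92  2.    2.13] [-0.03737086 -0.07070636 -0.12717557] [[-0.999, 0.007, 0.036], [0.003, 0.996, -0.093], [-0.036, -0.092, -0.995]]
[87. 82.] 718 [ 67.  84. 101.] 0.17 [  376.8 -1719.8] [234.5 986.1] 7.0
[171. 133.] 116 [29. 33. 38.] 0.1704 [ 401.6 -915.3] [117.6  18. ] 1.3
[347. 268.] 280 [143. 135. 129.] 0.1664 [550.1  10.8] [59.3 56.8] 1.3
[368. 299.] 43 [82. 81. 79.] 0.1725 [605.8 107. ] [ 2.6 25.7] 89.5
[331. 315.] 341 [96. 92. 85.] 0.1701 [683.9  81.9] [31.6 98.7] 18.2
[360. 339.] 103 [99. 96. 89.] 0.1699 [691.3 157.4] [46.1  5.8] 0.4
[ 89. 106.] 695 [ 72.  87. 102.] 0.0553 [  328.5 -1734.9] [ 271.1 1013.7] 16.1
[178. 167.] 290 [74. 73. 72.] 0.0551 [ 418.5 -881.8] [ 91.1 199.5] 64.3
[252. 199.] 216 [223. 123. 143.] 0.0564 [ 381.7 -519. ] [67.9 55.1] 45.0
[314. 233.] 295 [218. 118. 140.] 0.0571 [ 383.8 -245.4] [62.7 56.9] 58.6
[203. 257.] 1441 [212.   8.   3.] 0.0562 [ 665.1 -389. ] [114.  145.8] 7.9
[329. 353.] 286 [95. 92. 84.] 0.0547 [684.1  82.1] [ 29.8 100.2] 17.4
```

View pics/c13.png

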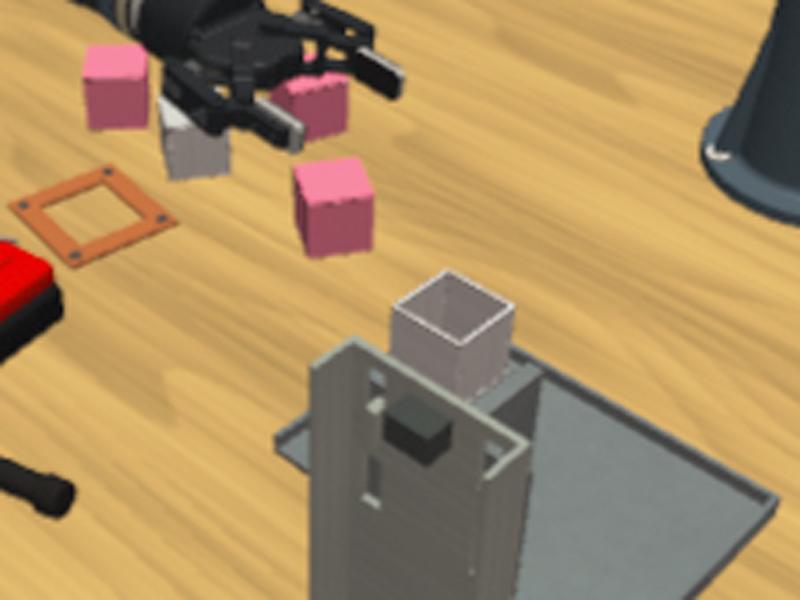

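```bash
python3 - <<'E'
from chk import *
W=[((.50,-.15,.34),down(-175)),((.50,-.2,.32),down(-110)),((.40,-.33,.30),down(-37))]
track(W); rows(W[:1]);
E
```

```text
[ 0.5  -0.15  0.34] [-0.51  0.29  1.57  0.    1.28  2.55] OK 0.0
[ 0.5  -0.2   0.32] [-0.59  0.33  1.56  0.    1.25  1.33] OK 0.0
[ 0.4  -0.33  0.3 ] [-0.91  0.32  1.64  0.    1.18 -0.26] OK 0.0
9
[[0.164,-0.004,-0.011,0.47,-0.76,-0.68,-1.0],[0.328,-0.009,-0.022,0.94,-1.51,-1.36,-1.0],[0.491,-0.013,-0.033,1.41,-2.27,-2.03,-1.0],[0.655,-0.018,-0.045,1.88,-3.03,-2.71,-1.0],[0.819,-0.022,-0.056,2.35,-3.78,-3.39,-1.0],[0.983,-0.027,-0.067,2.82,-4.54,-4.07,-1.0],[1.147,-0.031,-0.078,3.28,-5.3,-4.74,-1.0],[1.31,-0.036,-0.089,3.75,-6.05,-5.42,-1.0],[1.474,-0.04,-0.1,4.22,-6.81,-6.1,-1.0]]
```

{"op": "step_arm", "data": {
  "moves": [
    [0.164,0,-0.01,0.5,-0.8,-0.7,-1],
    [0.328,-0.01,-0.02,0.9,-1.5,-1.4,-1],
    [0.49,-0.013,-0.033,1.4,-2.3,-2,-1],
    [0.655,-0.018,-0.045,1.9,-3,-2.7,-1],
    [0.82,-0.022,-0.056,2.4,-3.8,-3.4,-1],
    [0.983,-0.027,-0.067,2.8,-4.5,-4.1,-1],
    [1.147,-0.031,-0.078,3.3,-5.3,-4.7,-1],
    [1.31,-0.036,-0.089,3.8,-6,-5.4,-1],
    [1.474,-0.04,-0.1,4.2,-6.8,-6.1,-1],
    [1.474,-0.04,-0.1,4.2,-6.8,-6.1,-1]
  ]
}}

```text
t: 35.83
tcp_pos: [0.4999, -0.1489, 0.3415]
tool_rot: [-0.031, 0.706, -0.706, 0.032]
force: [0.4, 0.1, -0.3]
finger_gap: 1.001
```

```bash
python3 - <<'E'
from chk import *
W=[((.46,-.24,.30),down(-100)),((.39,-.33,.28),down(-50))]
track(W); rows(W);
E
```

```text
[ 0.46 -0.24  0.3 ] [-0.7   0.32  1.63  0.    1.18  1.05] OK 0.0
[ 0.39 -0.33  0.28] [-0.92  0.34  1.68  0.    1.13 -0.05] OK 0.0
14
[[-0.0,-0.163,-0.0,0.6,0.52,1.09,-1.0],[-0.0,-0.327,-0.0,1.2,1.04,2.18,-1.0],[-0.0,-0.49,-0.0,1.8,1.55,3.27,-1.0],[-0.0,-0.654,-0.001,2.39,2.07,4.36,-1.0],[-0.0,-0.817,-0.001,2.99,2.59,5.45,-1.0],[-0.001,-0.981,-0.001,3.59,3.11,6.54,-1.0],[-0.001,-1.144,-0.001,4.19,3.62,7.63,-1.0],[-0.001,-1.308,-0.001,4.79,4.14,8.72,-1.0],[-0.001,-1.453,-0.001,6.08,4.47,10.11,-1.0],[-0.001,-1.599,-0.001,7.38,4.8,11.5,-1.0],[-0.001,-1.744,-0.001,8.67,5.13,12.89,-1.0],[-0.001,-1.89,-0.001,9.97,5.47,14.28,-1.0],[-0.001,-2.035,-0.001,11.26,5.8,15.67,-1.0],[-0.001,-2.18,-0.001,12.56,6.13,17.06,-1.0]]
```

{"op": "step_arm", "data": {
  "moves": [
    [0,-0.18,0,0.6,0.5,1.1,-1],
    [0,-0.36,0,1.2,1,2.2,-1],
    [0,-0.54,0,1.8,1.6,3.3,-1],
    [0,-0.72,0,2.4,2.1,4.4,-1],
    [0,-0.9,0,3,2.6,5.5,-1],
    [0,-1.08,0,3.6,3.1,6.5,-1],
    [0,-1.26,0,4.8,4.1,8.7,-1],
    [0,-1.44,0,6.1,4.5,10.1,-1],
    [0,-1.62,0,7.4,4.8,11.5,-1],
    [0,-1.8,0,8.7,5.1,12.9,-1],
    [0,-1.98,0,10,5.5,14.3,-1],
    [0,-2.16,0,12.5,6.1,17,-1]
  ]
}}

```text
t: 37.33
tcp_pos: [0.39, -0.3304, 0.2796]
tool_rot: [-0.637, 0.304, -0.304, 0.64]
force: [0.5, -0.5, 1.2]
finger_gap: 1.001
```

```bash
python3 - <<'E'
from chk import *
print(sense()['q'].round(2),sense()['tcp_pos'])
s=snap('wrist','w14'); cups(s)
rows([((.385,-.34,.30),down(-36.6))],nper=[3])
E
```

```text
[-0.92  0.34  1.68  0.    1.13 -0.04] [ 0.38995382 -0.33042356  0.27957324]
[571.  38.] 10904 [190.  34.  26.] 0.0578 [ 630.2 -403.6] [ 81.5 145.8] 38.5
[242. 160.] 3651 [213. 149. 165.] 0.0583 [ 381.8 -245.4] [56.1 56.5] 56.2
[375. 262.] 2956 [169. 170. 181.] 0.0585 [ 384.4 -411.3] [57.2 56. ] 55.6
[282. 323.] 2640 [207. 127. 144.] 0.0584 [ 270.  -380.1] [57.1 57. ] 69.3
3
[[0.0,-0.082,-0.001,0.1,-0.71,-0.19,-1.0],[0.0,-0.164,-0.001,0.21,-1.41,-0.38,-1.0],[0.0,-0.246,-0.002,0.31,-2.12,-0.57,-1.0]]
```

View pics/w14.png

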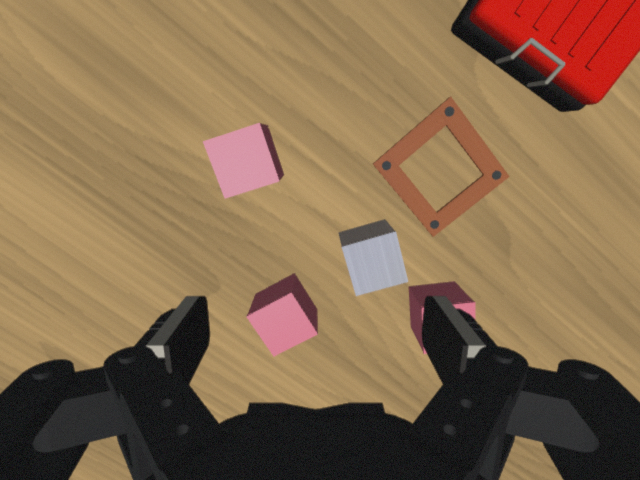

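A knock moved the second grey cup from (0.394,-0.356) to (0.384,-0.411), seen at (375,262). The pink ones at (242,160), (282,323) and (443,315) have not moved. I'll grasp the grey cup at its new pose.

```bash
python3 - <<'E'
from chk import *
rows([((.3844,-.4113,.17),down(-34.4))],nper=[5])
E
```

```text
5
[[0.0,-0.057,-0.0,1.16,2.17,-1.02,-1.0],[0.0,-0.114,-0.001,2.33,4.35,-2.05,-1.0],[0.0,-0.171,-0.001,3.49,6.52,-3.07,-1.0],[0.0,-0.228,-0.001,4.65,8.7,-4.1,-1.0],[0.0,-0.285,-0.002,5.81,10.87,-5.12,-1.0]]
```

{"op": "step_arm", "data": {
  "moves": [
    [0,-0.057,0,1.2,2.2,-1,-1],
    [0,-0.114,0,2.3,4.4,-2,-1],
    [0,-0.171,0,3.5,6.5,-3.1,-1],
    [0,-0.228,0,4.7,8.7,-4.1,-1],
    [0,-0.285,0,5.8,10.9,-5.1,-1],
    [0,-0.285,0,5.8,10.9,-5.1,-1]
  ]
}}

```text
t: 38.12
tcp_pos: [0.3831, -0.4118, 0.1674]
tool_rot: [-0.673, 0.212, -0.209, 0.677]
force: [0.3, 0.6, -0.6]
finger_gap: 0.998
```

```bash
python3 - <<'E'
from chk import *
s=snap('wrist','w15'); cups(s)
rows([((.3844,-.4113,.037),down(-34.4))],nper=[3])
E
```

```text
[155.  35.] 7122 [211. 137. 155.] 0.0583 [ 376.3 -253.1] [37.7 57.3] 56.6
[319. 240.] 6701 [173. 175. 187.] 0.0585 [ 384.3 -411.2] [56.4 56.2] 55.9
[155. 286.] 4741 [208. 131. 148.] 0.0583 [ 269.6 -379.7] [56.4 57.5] 68.9
[393. 360.] 4847 [209. 121. 139.] 0.0585 [ 379.5 -520.7] [57.8 56.6] 46.2
3
[[-0.001,-0.001,-0.002,0.04,4.38,0.01,-1.0],[-0.002,-0.003,-0.003,0.08,8.77,0.02,-1.0],[-0.003,-0.004,-0.005,0.12,13.15,0.03,-1.0]]
```

View pics/w15.png

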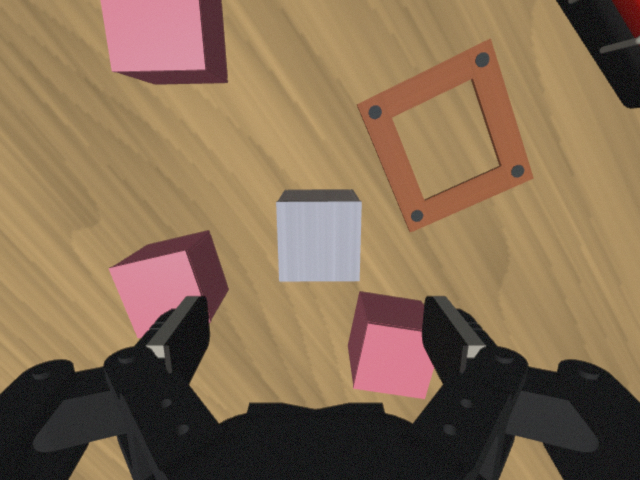

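{"op": "step_arm", "data": {
  "moves": [
    [0,0,0,0.1,4,0,-1],
    [0,0,0,0.1,8,0,-1],
    [0,0,0,0.1,11,0,-1],
    [0,0,0,0.1,13.1,0,-1],
    [0,0,0,0.1,13.1,0,-1],
    [0,0,0,0.1,13.1,0,1],
    [0,0,0,0.1,13.1,0,1],
    [0,0,0,0.1,13.1,0,1],
    [0,0,0,0.1,13.1,0,1]
  ]
}}

```text
t: 39.3
tcp_pos: [0.3846, -0.4122, 0.0391]
tool_rot: [-0.674, 0.211, -0.21, 0.676]
force: [-0.1, -0.4, 7.0]
finger_gap: 0.652
```

```bash
python3 - <<'E'
from chk import *
p=sense()['tcp_pos']
W=[((p[0],p[1],.24),down(-34.4)),((.52,-.12,.29),down(-10)),((.5495,.189,.26),down(-.3))]
track(W); rows(W,g=1,nper=[4,6,6])
E
```

```text
[ 0.38459409 -0.41223742  0.24      ] [-1.02  0.46  1.6  -0.    1.08 -0.42] OK 0.0
[ 0.52 -0.12  0.29] [-0.44  0.36  1.61  0.    1.17 -0.26] OK 0.0
[0.5495 0.189  0.26  ] [0.14 0.46 1.53 0.   1.15 0.14] OK 0.0
16
[[-0.0,-0.001,-0.001,-0.01,-5.02,0.01,1.0],[-0.001,-0.002,-0.001,-0.02,-10.05,0.02,1.0],[-0.001,-0.003,-0.002,-0.03,-15.07,0.02,1.0],[-0.002,-0.004,-0.002,-0.04,-20.09,0.03,1.0],[-0.002,-0.075,-0.002,-0.96,-20.91,5.32,1.0],[-0.002,-0.146,-0.002,-1.87,-21.74,10.61,1.0],[-0.002,-0.217,-0.002,-2.78,-22.56,15.91,1.0],[-0.002,-0.288,-0.002,-3.7,-23.38,21.2,1.0],[-0.002,-0.359,-0.002,-4.61,-24.21,26.49,1.0],[-0.002,-0.43,-0.002,-5.52,-25.03,31.78,1.0],[-0.002,-0.458,-0.002,-8.05,-24.52,36.3,1.0],[-0.002,-0.486,-0.002,-10.57,-24.0,40.81,1.0],[-0.002,-0.515,-0.002,-13.09,-23.49,45.33,1.0],[-0.002,-0.543,-0.002,-15.61,-22.98,49.84,1.0],[-0.002,-0.571,-0.002,-18.13,-22.46,54.36,1.0],[-0.002,-0.599,-0.002,-20.66,-21.95,58.87,1.0]]
```

{"op": "step_arm", "data": {
  "moves": [
    [0,0,0,0,-4,0,1],
    [0,0,0,0,-9,0,1],
    [0,0,0,0,-15,0,1],
    [0,0,0,0,-20,0,1],
    [0,-0.075,0,-1,-21,5.3,1],
    [0,-0.146,0,-1.9,-22,10.6,1],
    [0,-0.217,0,-2.8,-23,15.9,1],
    [0,-0.288,0,-3.7,-24,21.2,1],
    [0,-0.36,0,-4.6,-25,26.5,1],
    [0,-0.43,0,-5.5,-25,31.8,1],
    [0,-0.43,0,-5.5,-25,31.8,1]
  ]
}}

```text
t: 40.67
tcp_pos: [0.5208, -0.1163, 0.2901]
tool_rot: [-0.703, 0.06, -0.059, 0.706]
force: [-1.2, -1.2, -0.8]
finger_gap: 0.651
```

```bash
python3 - <<'E'
from chk import *
t=sense();print(t['tcp_pos'],t['finger_gap'])
W=[((.5495,.189,.27),down(-.3)),((.5495,.189,.17),toolR([e,0,-1],[1,0,e]))]
rows(W,g=1,nper=[7,4])
E
```

```text
[ 0.52082077 -0.11633403  0.29007955] 0.6506552950834746
11
[[-0.0,-0.023,-0.0,-0.33,0.3,4.37,1.0],[-0.001,-0.047,-0.0,-0.66,0.6,8.74,1.0],[-0.001,-0.07,-0.0,-0.99,0.9,13.1,1.0],[-0.002,-0.093,-0.0,-1.31,1.21,17.47,1.0],[-0.002,-0.117,-0.001,-1.64,1.51,21.84,1.0],[-0.003,-0.14,-0.001,-1.97,1.81,26.21,1.0],[-0.003,-0.164,-0.001,-2.3,2.11,30.57,1.0],[-0.003,-0.165,-0.009,-2.3,4.61,30.57,1.0],[-0.002,-0.166,-0.017,-2.3,7.11,30.56,1.0],[-0.001,-0.168,-0.025,-2.29,9.61,30.55,1.0],[-0.001,-0.169,-0.033,-2.29,12.11,30.54,1.0]]
```

{"op": "step_arm", "data": {
  "moves": [
    [0,-0.023,0,-0.3,0,4.4,1],
    [0,-0.047,0,-0.7,0,8.7,1],
    [0,-0.07,0,-1,0,13.1,1],
    [0,-0.093,0,-1.3,0.5,17.5,1],
    [0,-0.117,0,-1.6,1,21.8,1],
    [0,-0.14,0,-2,1.8,26.2,1],
    [0,-0.164,0,-2.3,2.1,30.6,1],
    [0,-0.164,0,-2.3,2.1,30.6,1],
    [0,-0.165,-0.01,-2.3,5,30.6,1],
    [0,-0.166,-0.02,-2.3,8,30.6,1],
    [0,-0.169,-0.033,-2.3,12,30.5,1],
    [0,-0.169,-0.033,-2.3,12,30.5,1]
  ]
}}

```text
t: 42.18
tcp_pos: [0.5467, 0.1865, 0.1685]
tool_rot: [0.707, 0.008, 0.009, -0.707]
force: [-0.1, -0.2, -0.5]
finger_gap: 0.651
```

```bash
python3 - <<'E'
from chk import *
t=sense();print(t['tcp_pos'],t['finger_gap'],R.from_quat(t['tool_rot']).as_matrix().round(3).tolist())
rows([((.5495,.189,.1535),toolR([e,0,-1],[1,0,e]))],g=1,nper=[2])
E
```

```text
[0.54667361 0.18651069 0.16845903] 0.651368526932401 [[1.0, 0.024, 0.002], [-0.002, -0.001, 1.0], [0.024, -1.0, -0.001]]
2
[[0.001,-0.001,-0.004,0.12,0.75,0.13,1.0],[0.001,-0.002,-0.008,0.25,1.5,0.25,1.0]]
```

Contact is expected at about TCP z 0.151, since this grip sits about 1.5 mm higher on the cup.

{"op": "step_arm", "data": {
  "moves": [
    [0,0,-0.004,0.2,0.8,0.2,1],
    [0,0,-0.008,0.3,1.5,0.25,1],
    [0,0,-0.008,0.3,1.65,0.25,1],
    [0,0,-0.008,0.3,1.75,0.25,1],
    [0,0,-0.008,0.3,1.75,0.25,1]
  ]
}}

```text
t: 42.8
tcp_pos: [0.5503, 0.1891, 0.1514]
tool_rot: [0.707, 0.011, 0.012, -0.707]
force: [0.4, 0.3, 0.1]
finger_gap: 0.653
```

{"op": "step_arm", "data": {
  "moves": [
    [0,0,0,0,0.1,0,1],
    [0,0,0,0,0.12,0,1],
    [0,0,0,0,0.12,0,1]
  ]
}}

```text
t: 43.18
tcp_pos: [0.5504, 0.1891, 0.151]
tool_rot: [0.707, 0.011, 0.012, -0.707]
force: [-1.9, -0.3, 5.9]
finger_gap: 0.654
```

{"op": "step_arm", "data": {
  "moves": [
    [0,0,0,0,0,0,1],
    [0,0,0,0,0,0,0],
    [0,0,0,0,0,0,-1],
    [0,0,0,0,0,0,-1],
    [0,0,0,0,0,0,-1],
    [0,0,0,0,-1,0,-1],
    [0,0,0,0,-5,0,-1],
    [0,0,0,0,-10,0,-1],
    [0,0,0,0,-14,3,-1],
    [0,0,0,0,-15,6,-1],
    [0,0,0,0,-15,6,-1]
  ]
}}

```text
t: 44.55
tcp_pos: [0.5458, 0.251, 0.303]
tool_rot: [-0.707, -0.014, -0.013, 0.707]
force: [-0.7, 0.3, -1.0]
finger_gap: 1.004
```

```bash
python3 - <<'E'
from chk import *
print(sense()['q'].round(2))
s=snap('scene','scene16');cups(s,.155,.185,60);cv2.imwrite('pics/c16.png',cv2.resize(s['frame'][200:400,260:527][:,:,::-1],(800,600),interpolation=cv2.INTER_CUBIC))
D=[0,-1,0]
W=[((.55,.30,.30),toolR(D,JX)),((.55,.272,.145),toolR(D,JX)),((.55,.189,.145),toolR(D,JX)),((.55,.189,.22),toolR(D,[0.03,0,-1])),((.55,.189,.22),toolR(D,[-1,0,-e]))]
track(W); rows(W[:1])
E
```

```text
[ 0.25  0.43  1.46 -0.01  1.22  0.25]
[87. 82.] 1075 [65. 82. 99.] 0.1702 [  377. -1716.] [241.1 982.7] 6.7
[171. 133.] 125 [30. 33. 38.] 0.17 [ 402.4 -915.2] [118.8  17.4] 3.8
[348. 269.] 385 [135. 127. 121.] 0.1638 [549.6  11. ] [59.8 57.2] 0.1
[368. 299.] 66 [80. 79. 77.] 0.1756 [608.7 106.7] [ 3.  33.6] 89.6
[417. 309.] 760 [186. 183. 175.] 0.1694 [551.  189.7] [59.5 57.6] 0.5
[331. 315.] 513 [93. 90. 83.] 0.1706 [683.   81.6] [33.5 99.3] 17.6
[360. 339.] 146 [96. 93. 86.] 0.17 [690.  157.6] [47.5  6.9] 0.6
[0.55 0.3  0.3 ] [ 0.67  1.01  1.05 -1.21  2.15  0.63] OK 0.0
[0.55  0.272 0.145] [ 0.64  1.2   1.08 -1.12  2.04  0.86] OK 0.0
[0.55  0.189 0.145] [ 0.55  1.15  1.26 -1.14  1.93  0.95] OK 0.0
[0.55  0.189 0.22 ] [ 0.55  1.04  1.29 -1.17  1.96 -0.7 ] OK 0.0
[0.55  0.189 0.22 ] [ 0.55  1.04  1.29 -1.17  1.96 -2.27] OK 0.0
10
[[-0.157,-0.0,0.0,0.05,0.02,0.5,-1.0],[-0.314,-0.0,0.0,0.09,0.04,1.01,-1.0],[-0.471,-0.001,0.001,0.14,0.05,1.51,-1.0],[-0.628,-0.001,0.001,0.19,0.07,2.01,-1.0],[-0.785,-0.001,0.001,0.23,0.09,2.51,-1.0],[-0.942,-0.001,0.001,0.28,0.11,3.02,-1.0],[-1.099,-0.001,0.002,0.33,0.13,3.52,-1.0],[-1.256,-0.001,0.002,0.37,0.14,4.02,-1.0],[-1.413,-0.002,0.002,0.42,0.16,4.52,-1.0],[-1.57,-0.002,0.002,0.46,0.18,5.03,-1.0]]
```

View pics/c16.png

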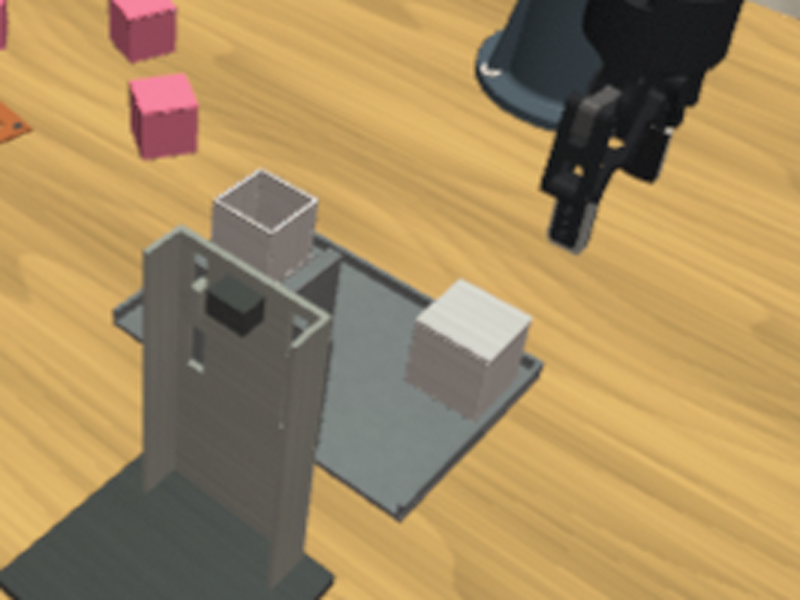

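{"op": "step_arm", "data": {
  "moves": [
    [-0.157,0,0,0,0,0.5,-1],
    [-0.314,0,0,0.1,0,1,-1],
    [-0.471,0,0,0.1,0,1.5,-1],
    [-0.628,0,0,0.2,0,2,-1],
    [-0.785,0,0,0.2,0,2.5,-1],
    [-0.942,0,0,0.3,0,3,-1],
    [-1.1,0,0,0.3,0,3.5,-1],
    [-1.256,0,0,0.4,0,4,-1],
    [-1.413,0,0,0.4,0,4.5,-1],
    [-1.57,0,0,0.5,0.2,5,-1],
    [-1.57,0,0,0.5,0.2,5,-1],
    [-1.57,0,0,0.5,0.2,5,-1]
  ]
}}

```text
t: 46.1
tcp_pos: [0.5507, 0.299, 0.3]
tool_rot: [1.0, -0.0, 0.017, -0.001]
force: [-1.0, -0.5, 0.9]
finger_gap: 0.998
```

```bash
python3 - <<'E'
from chk import *
D=[0,-1,0]
rows([((.5505,.272,.146),toolR(D,JX))],nper=[6])
E
```

```text
6
[[-0.0,-0.0,-0.0,-0.09,0.45,2.57,-1.0],[-0.0,-0.001,-0.0,-0.18,0.91,5.13,-1.0],[-0.001,-0.001,-0.0,-0.28,1.36,7.7,-1.0],[-0.001,-0.002,-0.0,-0.37,1.81,10.26,-1.0],[-0.001,-0.002,-0.001,-0.46,2.26,12.83,-1.0],[-0.001,-0.003,-0.001,-0.55,2.72,15.39,-1.0]]
```

{"op": "step_arm", "data": {
  "moves": [
    [0,0,0,-0.1,0.4,2.6,-1],
    [0,0,0,-0.2,0.9,5.1,-1],
    [0,0,0,-0.3,1.4,7.7,-1],
    [0,0,0,-0.4,1.8,10.3,-1],
    [0,0,0,-0.5,2.2,12.8,-1],
    [0,0,0,-0.55,2.6,15.3,-1],
    [0,0,0,-0.55,2.6,15.4,-1],
    [0,0,0,-0.55,2.6,15.4,-1]
  ]
}}

```text
t: 47.1
tcp_pos: [0.5507, 0.2733, 0.1461]
tool_rot: [1.0, -0.0, 0.018, -0.0]
force: [0.3, -0.5, 0.5]
finger_gap: 1.001
```

```bash
python3 - <<'E'
from chk import *
t=sense();print(t['tcp_pos'],t['force']);s=snap('wrist','w17')
D=[0,-1,0]
rows([((.5505,.1893,.146),toolR(D,JX))],nper=[4])
E
```

```text
[0.55068925 0.27334531 0.14609253] [ 0.31609174 -0.4675178   0.54649092]
4
[[-0.0,-0.001,-0.0,-0.01,2.11,0.01,-1.0],[-0.001,-0.002,-0.0,-0.01,4.21,0.02,-1.0],[-0.001,-0.003,-0.0,-0.02,6.32,0.04,-1.0],[-0.001,-0.004,-0.001,-0.03,8.42,0.05,-1.0]]
```

View pics/w17.png

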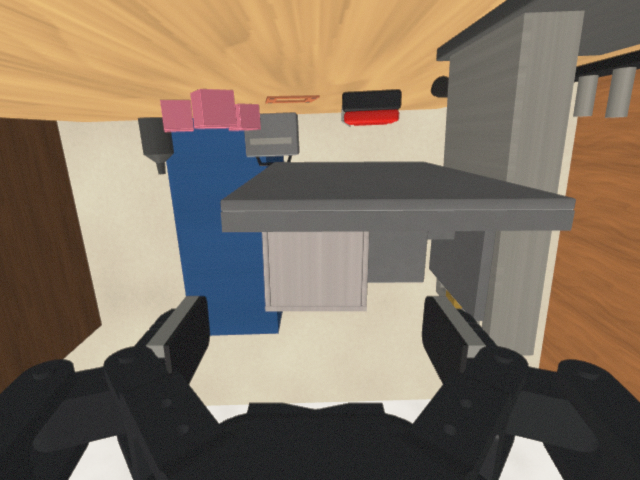

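Upside-down camera view: the cup at (315,268) sits centred between the fingers. I advance and grip.

{"op": "step_arm", "data": {
  "moves": [
    [0,0,0,0,2,0,-1],
    [0,0,0,0,4,0,-1],
    [0,0,0,0,6.3,0,-1],
    [0,0,0,0,8.4,0,-1],
    [0,0,0,0,8.4,0,-1],
    [0,0,0,0,8.4,0,1],
    [0,0,0,0,8.4,0,1],
    [0,0,0,0,8.4,0,1],
    [0,0,0,0,8.4,0,1]
  ]
}}

```text
t: 48.28
tcp_pos: [0.5508, 0.1901, 0.1467]
tool_rot: [1.0, 0.0, 0.018, -0.001]
force: [-0.4, 0.9, 1.0]
finger_gap: 0.651
```

```bash
python3 - <<'E'
from chk import *
t=sense();print(t['tcp_pos'],t['q'].round(2),t['force'],t['finger_gap'])
E
```

```text
[0.55080113 0.1901015  0.14674263] [ 0.55  1.15  1.26 -1.14  1.93  0.95] [-0.3949678   0.89491929  0.95864922] 0.6508671233765595
```

{"op": "step_arm", "data": {
  "moves": [
    [0,0,0,0,0,-2,1],
    [0,0,0,0,0,-5,1],
    [0,0,0,0,0,-8,1],
    [0,-0.17,0,0,0,-8,1],
    [0,-0.34,0,0,0,-8,1],
    [0,-0.51,0,0,0,-8,1],
    [0,-0.68,0,0,0,-8,1],
    [0,-0.85,0,0,0,-8,1],
    [0,-1.02,0,0,0,-8,1],
    [0,-1.19,0,0,0,-8,1],
    [0,-1.36,0,0,0,-8,1],
    [0,-1.53,0,0,0,-8,1]
  ]
}}

```text
t: 49.78
tcp_pos: [0.5477, 0.19, 0.2277]
tool_rot: [0.732, 0.001, -0.681, -0.001]
force: [0.1, 0.1, 0.2]
finger_gap: 0.651
```

```bash
python3 - <<'E'
from chk import *
t=sense();print(t['tcp_pos'],t['q'].round(2),t['force'],t['finger_gap'])
D=[0,-1,0]
W=[((.5505,.1895,.225),toolR(D,[-1,0,-e]))]
track(W); rows(W,g=1)
E
```

```text
[0.54773914 0.18997438 0.2277478 ] [ 0.55  1.03  1.29 -1.17  1.96 -0.67] [0.10914146 0.14379146 0.23166213] 0.6508237540880076
[0.5505 0.1895 0.225 ] [ 0.55  1.03  1.29 -1.18  1.96 -2.28] OK 0.0
10
[[0.0,-0.161,0.0,0.03,0.0,-0.03,1.0],[0.0,-0.322,0.0,0.06,0.01,-0.05,1.0],[0.0,-0.483,0.0,0.09,0.01,-0.08,1.0],[0.0,-0.645,0.001,0.12,0.02,-0.1,1.0],[0.001,-0.806,0.001,0.15,0.02,-0.13,1.0],[0.001,-0.967,0.001,0.18,0.03,-0.15,1.0],[0.001,-1.128,0.001,0.21,0.03,-0.18,1.0],[0.001,-1.289,0.001,0.24,0.04,-0.2,1.0],[0.001,-1.45,0.001,0.26,0.04,-0.23,1.0],[0.001,-1.612,0.002,0.29,0.05,-0.26,1.0]]
```

{"op": "step_arm", "data": {
  "moves": [
    [0,-0.161,0,0,0,0,1],
    [0,-0.322,0,0.1,0,0,1],
    [0,-0.483,0,0.1,0,-0.1,1],
    [0,-0.645,0,0.1,0,-0.1,1],
    [0,-0.806,0,0.2,0,-0.1,1],
    [0,-0.967,0,0.2,0,-0.2,1],
    [0,-1.128,0,0.2,0,-0.2,1],
    [0,-1.289,0,0.2,0,-0.2,1],
    [0,-1.45,0,0.3,0,-0.2,1],
    [0,-1.612,0,0.3,0,-0.3,1],
    [0,-1.612,0,0.3,0,-0.3,1]
  ]
}}

```text
t: 51.15
tcp_pos: [0.5509, 0.1899, 0.2259]
tool_rot: [-0.017, -0.001, 1.0, 0.0]
force: [-0.2, 0.2, -0.4]
finger_gap: 0.653
```

```bash
python3 - <<'E'
from chk import *
t=sense();print(t['tcp_pos'],t['q'].round(2),t['force'],t['finger_gap'])
a=.09;D=[0,-np.cos(a),-np.sin(a)]
W=[((.5505,.1895,.145),toolR(D,[-1,0,-e]))]
rows(W,g=1,nper=[5])
E
```

```text
[0.55090467 0.18994202 0.22586203] [ 0.55  1.03  1.29 -1.17  1.96 -2.28] [-0.1785006   0.17188954 -0.35053839] 0.6527361287884271
5
[[-0.018,-0.0,-0.001,0.06,0.01,-1.62,1.0],[-0.035,-0.001,-0.001,0.13,0.03,-3.23,1.0],[-0.053,-0.001,-0.002,0.19,0.04,-4.85,1.0],[-0.07,-0.002,-0.002,0.25,0.05,-6.46,1.0],[-0.088,-0.002,-0.003,0.32,0.06,-8.08,1.0]]
```

{"op": "step_arm", "data": {
  "moves": [
    [-0.018,0,0,0.1,0,-1.6,1],
    [-0.035,0,0,0.1,0,-3.2,1],
    [-0.053,0,0,0.2,0,-4.8,1],
    [-0.07,0,0,0.2,0,-6.5,1],
    [-0.088,0,0,0.3,0,-7.8,1],
    [-0.088,0,0,0.3,0,-8.2,1],
    [-0.088,0,0,0.3,0,-8.5,1],
    [-0.088,0,0,0.3,0,-8.5,1]
  ]
}}

```text
t: 52.15
tcp_pos: [0.5509, 0.1902, 0.1409]
tool_rot: [-0.017, -0.045, 0.999, -0.001]
force: [0.6, -0.1, 0.0]
finger_gap: 0.646
```

```bash
python3 - <<'E'
from chk import *
t=sense();print(t['tcp_pos'],t['force'],R.from_quat(t['tool_rot']).as_matrix().round(3).tolist())
s=snap('scene','scene18');cv2.imwrite('pics/c18.png',cv2.resize(s['frame'][200:400,260:527][:,:,::-1],(800,600),interpolation=cv2.INTER_CUBIC))
E
```

```text
[0.5508765  0.19015987 0.14090109] [ 0.60252287 -0.05778201  0.04902329] [[-0.999, 0.003, -0.034], [0.0, -0.996, -0.09], [-0.034, -0.09, 0.995]]
```

View pics/c18.png

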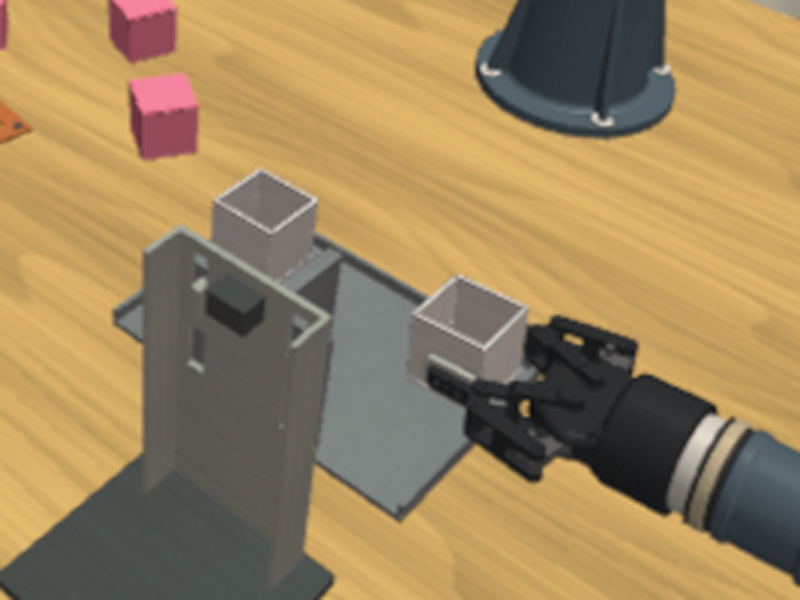

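{"op": "step_arm", "data": {
  "moves": [
    [0,0,0,0,0,-0.15,1],
    [0,0,0,0,0.02,-0.25,1],
    [0,0,0,0,0.02,-0.25,1]
  ]
}}

```text
t: 52.58
tcp_pos: [0.551, 0.1902, 0.1386]
tool_rot: [-0.017, -0.045, 0.999, -0.001]
force: [0.4, -0.2, -0.8]
finger_gap: 0.651
```

Opening now, then retreating along the tool axis, which rises outward.

{"op": "step_arm", "data": {
  "moves": [
    [0,0,0,0,0,-0.05,1],
    [0,0,0,0,0,-0.05,0.2],
    [0,0,0,0,0,0,-0.5],
    [0,0,0,0,0,0,-1],
    [0,0,0,0,0,0,-1],
    [0,0,0,0,0,0,-1],
    [0,0,0,0,-2,0.2,-1],
    [0,0,0,0,-5,0.5,-1],
    [0,0,0,0,-9,1,-1],
    [0,0,0,0,-11,4,-1],
    [0,0,0,0,-11,8,-1],
    [0,0,0,0,-11,12,-1]
  ]
}}

```text
t: 54.08
tcp_pos: [0.546, 0.2907, 0.2691]
tool_rot: [-0.017, -0.045, 0.999, -0.001]
force: [1.5, 1.1, -0.1]
finger_gap: 1.0
```

```bash
python3 - <<'E'
from chk import *
t=sense();print(t['tcp_pos'],t['q'].round(2),t['force'])
s=snap('scene','scene19');cups(s,.16,.18,60);cups(s,.045,.065,150);s2=snap('side','side19');s3=snap('wrist','w19')
E
```

```text
[0.54602964 0.29069354 0.26913264] [ 0.66  1.01  1.09 -1.12  2.07 -2.43] [ 1.46195611  1.07473469 -0.14641984]
[86. 81.] 704 [66. 81. 98.] 0.1703 [  378.  -1718.5] [238.  984.9] 7.0
[171. 133.] 113 [28. 31. 36.] 0.1709 [ 401.3 -915.3] [ 17.2 114.4] 89.7
[348. 269.] 282 [137. 130. 123.] 0.1663 [550.3  10.7] [56.7 61.8] 89.4
[418. 309.] 352 [138. 131. 126.] 0.1666 [551.7 191.8] [57.3 60.2] 89.1
[331. 315.] 336 [91. 88. 82.] 0.1702 [684.2  81.5] [30.2 98.6] 18.3
[360. 339.] 98 [95. 92. 85.] 0.1696 [690.9 157.3] [ 5.2 45.3] 89.7
[ 87. 105.] 678 [71. 85. 99.] 0.0552 [  326.8 -1736.4] [ 269.1 1020.5] 16.0
[177. 167.] 280 [71. 70. 69.] 0.0547 [ 419.  -880.1] [ 84.2 199.6] 64.6
[252. 199.] 211 [219. 118. 138.] 0.0563 [ 380.2 -520.7] [65.5 55.7] 45.4
[307. 202.] 228 [210. 111. 131.] 0.0561 [ 270.8 -378.2] [63.6 58.6] 68.6
[314. 233.] 289 [214. 114. 135.] 0.0568 [ 382.6 -245. ] [61.  57.5] 56.3
[203. 257.] 1442 [206.   8.   3.] 0.0562 [ 665.9 -388.6] [113.1 147.3] 6.8
[329. 353.] 272 [91. 88. 81.] 0.0552 [684.1  82.1] [30.3 99.7] 17.9
```

View pics/scene19.png

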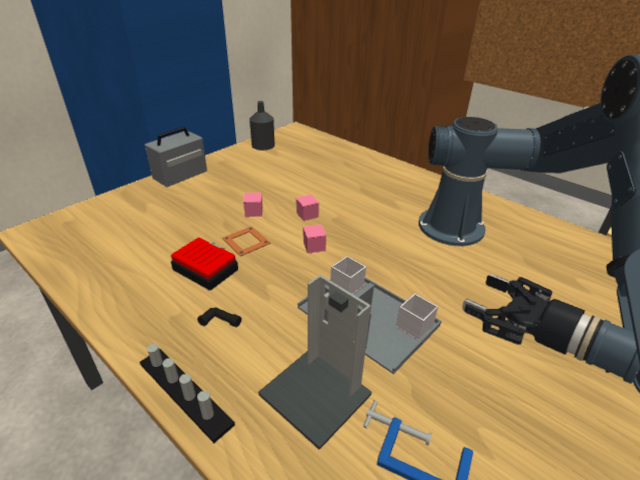

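View pics/side19.png

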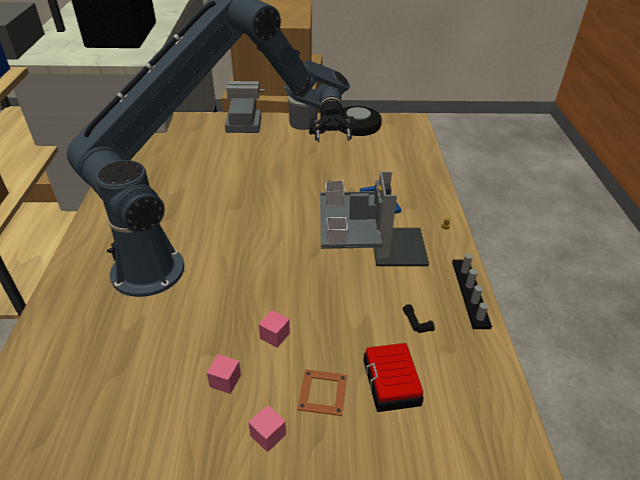

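View pics/w19.png

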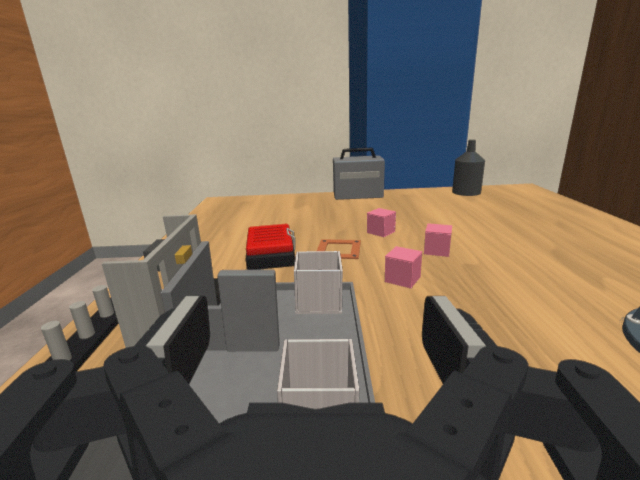

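Both cups stand mouth up, at (348,269) and (418,309), and no grey cup is left on the bench. I'll check the seating tilt and the catch once more.

```bash
python3 - <<'E'
from chk import *
np.set_printoptions(precision=4,suppress=True)
for nm in ['scene19','side19','w19']:
    s=load(nm);W=cloud(s);x,y,z=W[...,0],W[...,1],W[...,2]
    for c in [(.5505,.0115),(.5515,.191)]:
        m=(abs(x-c[0])<.031)&(abs(y-c[1])<.031)&(z>.1665)&(z<.18); p=W[m]
        if len(p)>30:
            for q in (p[p[:,2]>.168],): 
                A=np.c_[q[:,0]-c[0],q[:,1]-c[1],np.ones(len(q))]; print(nm,c,len(q),np.linalg.lstsq(A,q[:,2],rcond=None)[0])
    f=s['frame'].astype(int); br=(f[...,0]>f[...,2]*1.7)&(abs(x-.672)<.015)&(abs(y-.1)<.02)&(z>.21)&(z<.235)
    if br.sum(): print('brass',br.sum(),W[br].min(0),W[br].max(0))
E
```

```text
scene19 (0.5505, 0.0115) 89 [ 0.025  -0.0046  0.1695]
scene19 (0.5515, 0.191) 134 [0.0195 0.0077 0.1696]
side19 (0.5505, 0.0115) 19 [ 0.0124 -0.0264  0.1699]
brass 21 [0.6698 0.0831 0.2116] [0.6779 0.1165 0.2292]
w19 (0.5505, 0.0115) 347 [ 0.0229 -0.0052  0.1699]
w19 (0.5515, 0.191) 1144 [ 0.0251 -0.0001  0.17  ]
brass 238 [0.6678 0.0888 0.2189] [0.6769 0.1118 0.229 ]
```

```bash
python3 -c "
from station import *
print(sense()['t']); print(sign_off())"
```

```text
54.225
the job is handed in; nothing more can be done
None
```

The shelf is hooked and locked in the top slots, and both grey cups stand mouth up on it. I handed the job in at about 54 s.

- **Shelf:** I pressed it home until it stopped moving, at about 20 N. Both depth checks showed the brass catch about 8–9 mm out over the back plate. The shelf droops about 1.8°, slightly under the stated 2–3°.
- **Cups:** Only two grey cups were there. One was knocked about 5–6 cm aside during the run, so I measured it again before grasping it. I stood each cup mouth down on the shelf, regripped it from the side, and rolled it 180°. The last check showed both sitting flat on the shelf floor inside the rims.
- **Other items:** In the last pictures, the three pink look-alikes and the filter box measured within a few millimetres of where they started. The gasket, plug boot and spring tool looked unmoved, and the gripper was touching nothing.
- **Disagreements:** The side camera read about 5 mm off the other two cameras in y. I worked from the wrist and scene cameras, which agreed with each other.

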